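# Gauge the contact gaps of a rotary test fixture

## Task

Slide each gap gauge on the light grey pad fully home into a contact gap of the turntable, foot up against the jaws, one gauge to a gap, then turn the turntable by its crank anticlockwise all the way to its end stop, a full turn. With the gauges still in, hold the scanner steady for about two seconds squarely over the middle of the console's bar-code label, about 7 cm off it; then stand all gauges upright back on the pad and the scanner upright back in the middle of its grey plate. Leave the bottle and the cup alone.

Things in the scene. Friction and masses are not known exactly. Their poses are not given: they have to be found in the camera images.
- gauge0: one of up to 3 identical standing gap gauges (absent ones: None). Dark steel foot 52 x 52 x 10 mm; grey grip 24 x 24 mm on the foot's middle, from 10 to 58 mm above the underside; flat upright steel blade 5 mm thick, from the grip along +x to 74 mm from the origin (48 past the foot), 14 to 36 mm up. 250 g. Origin: centre of the underside; z up. Grip from above across its y
- gauge0_tip (a point): middle of the blade's end on gauge0, 74 mm along +x and 25 mm above the foot's underside
- gauge1: one of up to 3 identical standing gap gauges (absent ones: None). Dark steel foot 52 x 52 x 10 mm; grey grip 24 x 24 mm on the foot's middle, from 10 to 58 mm above the underside; flat upright steel blade 5 mm thick, from the grip along +x to 74 mm from the origin (48 past the foot), 14 to 36 mm up. 250 g. Origin: centre of the underside; z up. Grip from above across its y
- gauge1_tip (a point): middle of the blade's end on gauge1, 74 mm along +x and 25 mm above the foot's underside
- gauge2: one of up to 3 identical standing gap gauges (absent ones: None). Dark steel foot 52 x 52 x 10 mm; grey grip 24 x 24 mm on the foot's middle, from 10 to 58 mm above the underside; flat upright steel blade 5 mm thick, from the grip along +x to 74 mm from the origin (48 past the foot), 14 to 36 mm up. 250 g. Origin: centre of the underside; z up. Grip from above across its y
- gauge2_tip (a point): middle of the blade's end on gauge2, 74 mm along +x and 25 mm above the foot's underside
- station0 (a point): contact gap on the turntable: two brass jaws 52 mm long, 16 thick, 42 high; upright gap 9.5 mm wide between them, open at top and outer end. Origin: middle of the gap's outer mouth, on the turntable's top (22 mm above the table); x points into the gap, to the turntable's middle. Gauge fully home: foot against the jaws, its origin at x -26 mm, y 0, z 0 here, its x along this x. Turns with the table
- station0_end (a point): where the middle of the blade's end lies when a gauge is fully home in station0 (48 mm into the gap, 25 mm above the turntable)
- station1 (a point): contact gap on the turntable: two brass jaws 52 mm long, 16 thick, 42 high; upright gap 9.5 mm wide between them, open at top and outer end. Origin: middle of the gap's outer mouth, on the turntable's top (22 mm above the table); x points into the gap, to the turntable's middle. Gauge fully home: foot against the jaws, its origin at x -26 mm, y 0, z 0 here, its x along this x. Turns with the table
- station1_end (a point): where the middle of the blade's end lies when a gauge is fully home in station1 (48 mm into the gap, 25 mm above the turntable)
- station2 (a point): contact gap on the turntable: two brass jaws 52 mm long, 16 thick, 42 high; upright gap 9.5 mm wide between them, open at top and outer end. Origin: middle of the gap's outer mouth, on the turntable's top (22 mm above the table); x points into the gap, to the turntable's middle. Gauge fully home: foot against the jaws, its origin at x -26 mm, y 0, z 0 here, its x along this x. Turns with the table
- station2_end (a point): where the middle of the blade's end lies when a gauge is fully home in station2 (48 mm into the gap, 25 mm above the turntable)
- fixture: grey round base, 330 mm diameter, 20 mm high, fixed; in its middle the turntable (250 mm diameter, its top 2 mm higher), and a black reader block (36 x 60 mm, top 73 mm above the table) 200 mm from the axis along +x. Origin: on the turntable's axis, at table height
- turntable (a joint): turntable angle about its upright axis, rad; grows anticlockwise seen from above; 0 = start stop, 6.6 = end stop (just over a full turn); starts within 0.2 of the start stop. Friction about 0.25 N m (2.5 N at the crank); stays where left. At 0 the crank lies on the fixture's +x side; station0, 1, 2 lie 90, 180, 270 degrees anticlockwise from it
- crank_grip (a point): grip point of the turntable's crank, an upright black round handle 24 mm in diameter, from 42 to 94 mm above the table, 105 mm from the turntable's axis; it spins freely on its pin, so the gripper need not turn with it. The point is on the handle's axis, 74 mm above the table
- pad: light grey gauge pad, 270 x 200 x 3 mm, fixed flat on the table. Origin: centre of its underside (its top is 3 mm higher); x along its 270 mm side
- scanner: handheld scanner standing on its white head, 84 x 64 x 34 mm, reading window on the underside; grey grip 36 mm along x, 24 along y, rises from the head's middle, 34 to 96 mm above the underside. 280 g. It reads along its -z. Origin: centre of the underside; z up the grip. Grip from above across its y
- scanner_window (a point): centre of the scanner's reading window, on the underside (at its origin)
- dock: grey scanner plate, 120 x 100 x 3 mm, fixed flat on the table. Origin: centre of its underside (its top is 3 mm higher)
- label: white bar-code label, 60 x 90 mm, on the sloped top of the white console (140 x 150 mm, up to 110 mm high, fixed). Origin: label's centre, on its face, 79 mm above the table; z = outward normal, leaning 25 degrees from vertical towards the console's low front edge; y along the 90 mm side
- bottle: white solvent bottle, 60 mm diameter, 130 mm tall, standing; leave alone. Origin: centre of its underside
- cup: clear open cup, 70 mm diameter, 50 mm tall; leave alone. Origin: centre of its underside
There are look-alikes about, which are no part of the job. Leave any blue or pink look-alike of the scanner alone.

How it is judged (in metres and radians):
On the way, in this order (a step that is already met when the one before it is completed fails the run):
1. every gauge present stands fully home in a contact gap (((distance between gauge0_tip and station0_end below 0.007 m and angle between the x axis of gauge0 and the x axis of station0, either way round below 0.12 rad and angle between gauge0's own z axis and vertical below 0.12 rad) or (distance between gauge0_tip and station1_end below 0.007 m and angle between the x axis of gauge0 and the x axis of station1, either way round below 0.12 rad and angle between gauge0's own z axis and vertical below 0.12 rad) or (distance between gauge0_tip and station2_end below 0.007 m and angle between the x axis of gauge0 and the x axis of station2, either way round below 0.12 rad and angle between gauge0's own z axis and vertical below 0.12 rad)) and ((distance between gauge1_tip and station0_end below 0.007 m and angle between the x axis of gauge1 and the x axis of station0, either way round below 0.12 rad and angle between gauge1's own z axis and vertical below 0.12 rad) or (distance between gauge1_tip and station1_end below 0.007 m and angle between the x axis of gauge1 and the x axis of station1, either way round below 0.12 rad and angle between gauge1's own z axis and vertical below 0.12 rad) or (distance between gauge1_tip and station2_end below 0.007 m and angle between the x axis of gauge1 and the x axis of station2, either way round below 0.12 rad and angle between gauge1's own z axis and vertical below 0.12 rad)) and ((distance between gauge2_tip and station0_end below 0.007 m and angle between the x axis of gauge2 and the x axis of station0, either way round below 0.12 rad and angle between gauge2's own z axis and vertical below 0.12 rad) or (distance between gauge2_tip and station1_end below 0.007 m and angle between the x axis of gauge2 and the x axis of station1, either way round below 0.12 rad and angle between gauge2's own z axis and vertical below 0.12 rad) or (distance between gauge2_tip and station2_end below 0.007 m and angle between the x axis of gauge2 and the x axis of station2, either way round below 0.12 rad and angle between gauge2's own z axis and vertical below 0.12 rad))), for 0.3 s.
2. the turntable has been turned to its end stop (6.6 rad, past 6.4) with the gauges fully home (all of step 1 and value of joint turntable above 6.4 rad), for 0.2 s.
3. the scanner's window is held for 1 s over the label: within 20 mm of its middle both ways, 30 to 120 mm off its face, square to it within 0.2 rad, slower than 0.04 m/s, the gauges still fully home (all of step 1 and x of scanner_window in the frame of label between -0.02 and 0.02 m and y of scanner_window in the frame of label between -0.02 and 0.02 m and z of scanner_window in the frame of label between 0.03 and 0.12 m and angle between the z axis of scanner and the z axis of label, either way round below 0.2 rad and angle between scanner's own z axis and vertical below 1.2 rad and linear speed of scanner below 0.04 m/s), for 1 s.
At the end, for the whole second after the job is handed in: every gauge present stands upright (within 0.12 rad) at rest with the middle of its foot on the pad; the scanner stands upright (within 0.1 rad) at rest on its plate, its middle within 30 mm of the plate's middle (x of gauge0 in the frame of pad between -0.135 and 0.135 m and y of gauge0 in the frame of pad between -0.1 and 0.1 m and z of gauge0 in the frame of pad between -0.003 and 0.008 m and angle between each of gauge0, gauge1, gauge2's own z axis and vertical below 0.12 rad and linear speed of each of gauge0, gauge1, gauge2, scanner below 0.02 m/s and x of gauge1 in the frame of pad between -0.135 and 0.135 m and y of gauge1 in the frame of pad between -0.1 and 0.1 m and z of gauge1 in the frame of pad between -0.003 and 0.008 m and x of gauge2 in the frame of pad between -0.135 and 0.135 m and y of gauge2 in the frame of pad between -0.1 and 0.1 m and z of gauge2 in the frame of pad between -0.003 and 0.008 m and horizontal distance between scanner and dock below 0.03 m and angle between scanner's own z axis and vertical below 0.1 rad and z of scanner in the frame of dock between -0.003 and 0.008 m); the robot touches nothing.
It fails at once if the bottle is moved by more than 40 mm (distance of bottle from where it was at the start of the episode above 0.04 m).
It fails at once if the cup is moved by more than 40 mm (distance of cup from where it was at the start of the episode above 0.04 m).
Of gauge0, gauge1, gauge2 only 2 to 3 are there at a start; the rules pass over those that are not, and their reading is None.
At some moment in a run one of gauge0, gauge1, gauge2, scanner may be knocked a few centimetres aside while the robot is not near it.
It also fails if it takes over 210 s, if anything falls off the work surface, if the arm or the gripper's body presses on something with over 40 N, if the wrist force passes 120 N, or if a joint passes its speed limit or range.

## Robot

A 6-joint arm with a two-finger parallel gripper is mounted at the origin on the work surface. World frame = base frame: x ahead of the robot, y to its left, z up, the work surface at z = 0. Lengths are in m, angles in degrees, forces in N, time in s.
With the tool pointing down it reaches from about 0.275 to 0.725 m from the base axis. Payload 5.6 kg.
Tool frame: the origin (TCP) lies on the mounting face of the last link; the fingertips stand 173 mm ahead of it and the grasp point (between the pads) lies ahead of it (env.grasp_offset is the x of the grasp point in the tool frame, in m); x points along the fingers, z is the direction in which the jaws open and shut, and the axes are right-handed (so a half turn about x gives the same grasp; the last joint's range is limited). The gripper opens to 85 mm and grips with 20 to 120 N. Pads are 22 mm wide; open, the fingers measure 114 mm over their backs; the gripper's body (76 mm by 85 mm) begins 54 mm behind the grasp point. The pads swing forward as they close: fully open they stand 13 mm farther back than shut.
Start: joints at [91.192, 14.616, 6.199, 0, -81.583, -16.306], TCP at [0.143, 0.531, 0.405] pointing down, gripper open.
Joint ranges: [-168.99, 168.99], [-69.2, 112.95], [-62.41, 85.93], [-164.36, 98.24], [-168.68, -3.75], [-174.98, 174.98]. Speed limits (degrees/s): [147.25, 147.25, 180, 180, 180, 180].

## Interface

Orientations are given as a 3x3 rotation matrix whose columns are the frame's x, y, z axes.
In Python, from station import env gives the robot as it stands.
- The arm moves only by the shell command python3 -m pendant 'ROWS' [OPENING] [FORCE]. ROWS is JSON, a list of rows, each a list of 4 numbers: the shift along the tool's x, y, z in mm, then the turn about the tool's x in degrees. A call has 1 to 12 rows; each row shifts and turns the commanded pose from where the row before left it, along the tool's axes as they then stand; what a row does not reach is not made up. A row lasts 1/8 s, in which the tool goes at most 62.5 mm and 10.7 degrees, less where a joint would pass 70% of its speed; a pose out of reach is approached as far as the arm can. A call is refused whole if a number of a shift passes 62.5 or a number of a turn 10.7, either way. A call with a gripper value outside its range is refused whole. OPENING is the finger opening in mm, from 0 to 85.4, set as the call begins (- or left out, the last holds). The fingers move at their own pace and stop on an object; FORCE is the grip in N (left out, the last holds). Time passes only in rows, so rows that do not move let the fingers close. It gives the time, the measured TCP pose, the force and the opening at its end, in the units of the state.
- env.read_state(): the state, without advancing time (a new reading comes with each control period).
- env.read_camera(name): name is "side" or "top"; returns a dict with "pixels" (480x640x3 uint8, red, green, blue), "depth" (480x640 float32, m along the optical axis (not along the pixel's ray), 0 where there is no reading), "fx", "fy", "cx", "cy" (pixels), "extrinsics" (4x4, takes a point from camera to world coordinates). Camera axes: x right, y down, z forward; pixel columns grow to the right and rows downward; lengths in m; the calibration is good to about 2 mm. A picture is of the moment at which its call begins.
- env.close_job(): hands the job in, once; it reports no verdict.
The state is a dict: "clock": time; "joint_positions": joint angles; "dq": joint speeds; "joint_efforts": joint torques, N m; "tcp_pos": TCP position; "ee_rot": TCP orientation; "force": force on the tool from outside, world axes, zero at the start; "wrist_torque": the same for the moment, N m; "finger_gap": finger opening in m.
Only numpy, scipy, OpenCV 4.12 (cv2) and the standard library are available. Lean on these libraries where they do the work, as an engineer would, in place of code of your own. Each camera call takes 0.05 s, during which the arm holds its last target. There are 200 camera calls.

## Working session

There is one attempt and no reset: what is moved stays moved. The work goes in short steps, Python scripts to look and compute and a shell command to move; the robot and the scene stay as the last step left them, time stands still between calls to the robot, and variables do not carry over. Pictures are saved under pics/ and viewed, about 12 in all and at most 16, crops included, and the job is handed in when it is done.

```bash
ls; mkdir -p pics; python3 - <<'E'
from station import env
import cv2,numpy as np
for n in("top","side"):
    c=env.read_camera(n); cv2.imwrite(f"pics/{n}0.png",c["pixels"][:,:,::-1]); print(n,c["fx"],c["fy"],c["cx"],c["cy"],np.round(c["extrinsics"],3).tolist())
print(env.grasp_offset,env.read_state())
E
```

```text
pics
top 442.1883690470328 442.1883690470328 308.8143668795356 242.02129994599815 [[-0.015, -0.995, 0.096, 0.397], [-1.0, 0.012, -0.027, -0.104], [0.025, -0.097, -0.995, 1.207], [0.0, 0.0, 0.0, 1.0]]
side 451.64385993868535 451.64385993868535 328.7623891110246 240.4110708032798 [[0.75, -0.408, 0.52, -0.034], [-0.661, -0.442, 0.606, -0.771], [-0.017, -0.799, -0.601, 0.725], [0.0, 0.0, 0.0, 1.0]]
0.1547 {'clock': 0.1, 'joint_positions': array([ 9.11916031e+01,  1.46500297e+01,  6.13862992e+00, -2.50580174e-02,
       -8.15832716e+01, -1.63069990e+01]), 'dq': array([-0.00535222, -0.00981392,  0.12444058,  0.144512  ,  0.03547622,
       -0.01609648]), 'joint_efforts': array([-2.19222784e-03, -3.87607813e+01,  2.38475239e+01,  5.37781790e+00,
       -3.79470410e-03,  2.24355233e-06]), 'tcp_pos': array([0.14330981, 0.53085148, 0.40388398]), 'ee_rot': array([[-3.98179645e-04,  9.65385818e-01, -2.60825736e-01],
       [-1.66095236e-03, -2.60826035e-01, -9.65384390e-01],
       [-9.99998541e-01,  4.88227066e-05,  1.70731547e-03]]), 'force': array([ 0.68600744, -0.04794021, -0.08180615]), 'wrist_torque': array([-0.02690469,  0.00594641,  0.03622658]), 'finger_gap': 0.0852130585529885}
```

View pics/top0.png

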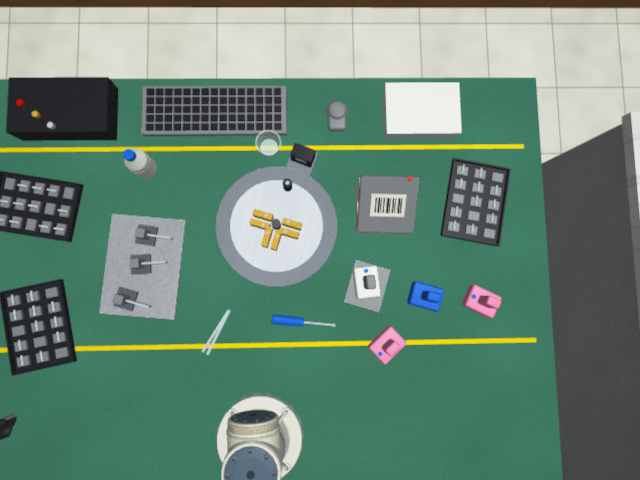

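View pics/side0.png

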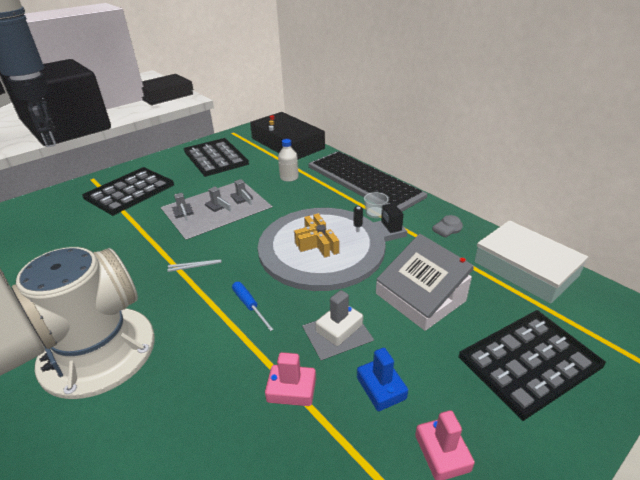

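Top view: three gauges stand on the pad at about (147,235), (140,263) and (125,299). The turntable is at (276,225), the crank at (287,184), and the label at (388,205). The white scanner is on its plate at (368,282). The blue (427,296) and pink (483,301), (388,345) ones are look-alikes, and so are the parts in the black trays. Next, an enlarged crop and measurements.

```bash
cat > h.py <<'E'
from station import env
import cv2,numpy as np
def cam(n="top"): return env.read_camera(n)
def ray(c,uv,z):
    uv=np.atleast_2d(np.array(uv,float)); E=c["extrinsics"]
    d=np.c_[(uv[:,0]-c["cx"])/c["fx"],(uv[:,1]-c["cy"])/c["fy"],np.ones(len(uv))]@E[:3,:3].T
    o=E[:3,3]; return o+d*((z-o[2])/d[:,2])[:,None]
def cloud(c):
    v,u=np.mgrid[:480,:640]; Z=c["depth"]
    P=np.stack([(u-c["cx"])/c["fx"]*Z,(v-c["cy"])/c["fy"]*Z,Z],-1)
    return P@c["extrinsics"][:3,:3].T+c["extrinsics"][:3,3]
def proj(c,P):
    P=(np.atleast_2d(P)-c["extrinsics"][:3,3])@c["extrinsics"][:3,:3]
    return np.c_[P[:,0]/P[:,2]*c["fx"]+c["cx"],P[:,1]/P[:,2]*c["fy"]+c["cy"]]
def crop(c,u0,v0,u1,v1,s,name):
    cv2.imwrite(name,cv2.resize(c["pixels"][v0:v1,u0:u1,::-1],None,fx=s,fy=s,interpolation=cv2.INTER_CUBIC))
E
python3 - <<'E'
from h import *
c=cam();P=cloud(c);z=P[...,2]
a=cv2.resize(c["pixels"][205:325,95:190,::-1],None,fx=4,fy=4,interpolation=cv2.INTER_CUBIC)
b=cv2.resize(c["pixels"][140:290,210:310,::-1],None,fx=4,fy=4,interpolation=cv2.INTER_CUBIC)
o=np.zeros((600,800,3),np.uint8);o[:480,:380]=a;o[:600,390:790]=b;cv2.imwrite("pics/c1.png",o)
for n,(u0,v0,u1,v1) in dict(pad=(95,205,190,325),tt=(215,140,340,290),scan=(340,255,395,315)).items():
  for zt in (.012,.035,.05,.07):
    m=np.zeros((480,640),np.uint8);m[v0:v1,u0:u1]=(z[v0:v1,u0:u1]>zt)
    k,l,s,ce=cv2.connectedComponentsWithStats(m)
    for i in range(1,k):
        if s[i,4]>8:
            q=P[l==i]; print(n,zt,s[i].tolist(),np.round(np.median(q,0),3),np.round(q.mean(0),3))
E
```

```text
pad 0.012 [134, 224, 39, 23, 379] [0.531 0.293 0.022] [0.534 0.292 0.035]
pad 0.012 [129, 255, 39, 20, 377] [0.459 0.306 0.027] [0.458 0.306 0.033]
pad 0.012 [112, 287, 39, 24, 415] [0.364 0.345 0.028] [0.365 0.34  0.041]
pad 0.035 [134, 228, 37, 12, 167] [0.533 0.293 0.057] [0.534 0.289 0.052]
pad 0.035 [129, 259, 37, 10, 175] [0.459 0.306 0.059] [0.458 0.302 0.053]
pad 0.035 [112, 294, 37, 14, 183] [0.363 0.346 0.058] [0.364 0.338 0.059]
pad 0.05 [134, 228, 12, 11, 100] [0.536 0.301 0.061] [0.536 0.302 0.06 ]
pad 0.05 [129, 259, 11, 10, 104] [0.457 0.314 0.061] [0.458 0.315 0.061]
pad 0.05 [112, 294, 13, 12, 107] [0.368 0.352 0.061] [0.367 0.348 0.072]
tt 0.012 [254, 140, 27, 18, 154] [ 0.763 -0.026  0.045] [ 0.761 -0.028  0.054]
tt 0.012 [215, 143, 123, 144, 12170] [ 0.558 -0.055  0.022] [ 0.563 -0.052  0.032]
tt 0.035 [254, 140, 27, 16, 96] [ 0.759 -0.03   0.05 ] [ 0.755 -0.029  0.072]
tt 0.035 [290, 143, 25, 24, 393] [ 0.737 -0.12   0.073] [ 0.738 -0.121  0.072]
tt 0.035 [282, 179, 10, 13, 100] [ 0.653 -0.08   0.093] [ 0.651 -0.08   0.098]
tt 0.035 [249, 209, 50, 42, 795] [ 0.54
[... 429 characters left out ...]
82, 179, 10, 13, 100] [ 0.653 -0.08   0.093] [ 0.651 -0.08   0.098]
tt 0.05 [249, 209, 50, 42, 728] [ 0.542 -0.032  0.065] [ 0.542 -0.036  0.071]
tt 0.05 [281, 218, 21, 12, 136] [ 0.556 -0.089  0.064] [ 0.555 -0.09   0.072]
tt 0.07 [290, 143, 25, 20, 295] [ 0.742 -0.12   0.074] [ 0.741 -0.121  0.078]
tt 0.07 [282, 179, 10, 11, 82] [ 0.654 -0.08   0.094] [ 0.655 -0.08   0.092]
scan 0.012 [352, 266, 28, 34, 787] [ 0.401 -0.281  0.038] [ 0.401 -0.282  0.056]
scan 0.035 [353, 266, 27, 33, 643] [ 0.401 -0.281  0.039] [ 0.401 -0.283  0.062]
scan 0.05 [363, 274, 13, 16, 170] [ 0.401 -0.283  0.098] [ 0.401 -0.283  0.1  ]
scan 0.07 [364, 274, 12, 16, 155] [ 0.401 -0.285  0.099] [ 0.401 -0.284  0.104]
```

View pics/c1.png

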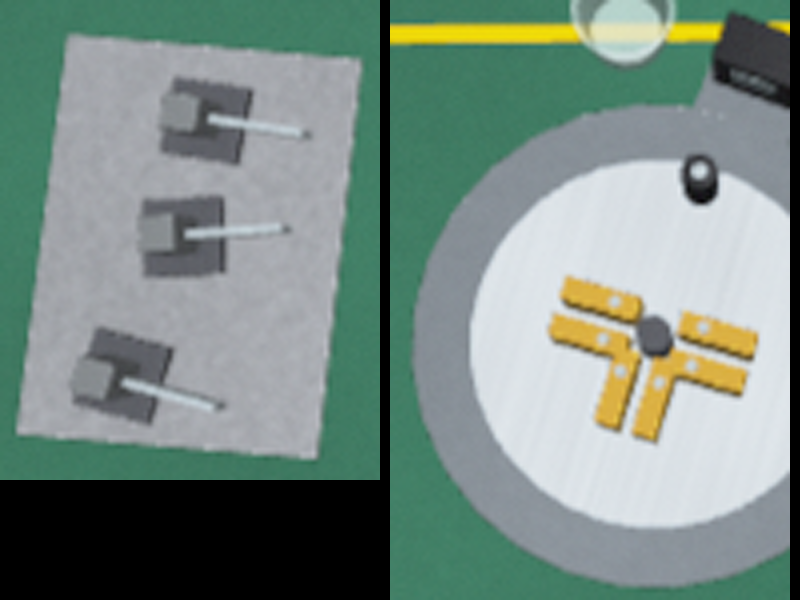

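The pad holds three gauges, all with the blade pointing to image right. The stations open left, down and right, with the crank at the top. The white scanner on the grey plate is the only one that fits the description. Now exact poses.

```bash
cat >> h.py <<'E'
D=lambda a:np.degrees(a)
def gauges(c,box=(95,200,195,330),zb=.003):
    """upright gauges in box: [x,y,heading], zb = height they stand on"""
    P=cloud(c);u0,v0,u1,v1=box;z=P[...,2];m=np.zeros((480,640),np.uint8)
    m[v0:v1,u0:u1]=((z>zb+.045)&(z<zb+.075))[v0:v1,u0:u1]
    k,l,s,_=cv2.connectedComponentsWithStats(m);r=[]
    for i in range(1,k):
        if s[i,4]<40 or s[i,4]>220: continue
        uv=np.argwhere(l==i)[:,::-1].mean(0); t=P[l==i]; t=t[t[:,2]>zb+.054]
        g=np.median(t,0)[:2]; g=(t[:,:2].min(0)+t[:,:2].max(0))/2*.5+g*.5
        d=np.linalg.norm(P[...,:2]-g,axis=2); b=(z>zb+.028)&(z<zb+.042)&(d>.03)&(d<.078)
        q=P[b][:,:2]-g
        h=D(np.arctan2(*q.mean(0)[::-1])) if len(q) else None
        r.append([*np.round(g*1000,1),h and round(h,1),len(q),np.round(uv).tolist()])
    return r
def state():
    s=env.read_state();R=s["ee_rot"];p=s["tcp_pos"]*1000
    g=p+R[:,0]*1000*env.grasp_offset
    print("t",round(s["clock"],2),"grasp",np.round(g,1),"psi",round(D(np.arctan2(R[1,1],R[0,1])),2),"tilt",round(D(np.arccos(-R[2,0])),2),"j",np.round(s["joint_positions"],1),"F",np.round(s["force"],1),"gap",round(s["finger_gap"]*1000,1))
    return g,D(np.arctan2(R[1,1],R[0,1]))
def goto(x,y,z,psi=None):
    """shift (mm, tool axes after turning to psi) to put the grasp point at x,y,z mm; turn in deg"""
    g,p=state();psi=p if psi is None else psi;d=np.array([x,y,z])-g;a=np.radians(psi)
    print("turn",round((p-psi),1),"down",round(-d[2],1),"y",round(d[0]*np.cos(a)+d[1]*np.sin(a),1),"z",round(d[0]*np.sin(a)-d[1]*np.cos(a),1))
E
python3 - <<'E'
from h import *
c=cam();P=cloud(c);px=c["pixels"];hsv=cv2.cvtColor(px,cv2.COLOR_RGB2HSV);z=P[...,2]
print(gauges(c))
# base+turntable circle
m=((P[...,2]>.012)&(P[...,2]<.03)).astype(np.uint8);m[:, :210]=0;m[:,345:]=0;m[:160]=0;m[292:]=0
w=((hsv[...,1]<40)&(hsv[...,2]>195)).astype(np.uint8);w[:,:225]=0;w[:,330:]=0;w[:172]=0;w[280:]=0
for n,mm,h in(("base",m,.02),("tt",w,.022)):
    cs,_=cv2.findContours(mm,cv2.RETR_EXTERNAL,cv2.CHAIN_APPROX_NONE);k=cv2.convexHull(max(cs,key=cv2.contourArea))
    q=ray(c,k[:,0],h)[:,:2]; (ce,ax,an)=cv2.fitEllipse((q*1000).astype(np.float32)); print(n,np.round(ce,1),np.round(ax,1))
o=((hsv[...,0]>12)&(hsv[...,0]<28)&(hsv[...,1]>130)&(z>.05)).astype(np.uint8);o[:190]=0;o[260:]=0;o[:,:235]=0;o[:,315:]=0
k,l,s,_=cv2.connectedComponentsWithStats(o)
for i in range(1,k):
    if s[i,4]>15:
        q=P[l==i]; q=q[q[:,2]>.058]; r=cv2.minAreaRect((q[:,:2]*1000).astype(np.float32)); print("jaw",s[i].tolist(),np.round(r[0],1),np.round(r[1],1),round(r[2],1))
# scanner grip top, head, dock, label
sl=(slice(262,304),slice(348,388)); 
for n,a,b in(("grip",.09,.11),("head",.03,.045)):
    mm=(z[sl]>a)&(z[sl]<b); r=cv2.minAreaRect((P[sl][mm][:,:2]*1000).astype(np.float32));print(n,np.round(np.median(P[sl][mm],0),3),np.round(r[0],1),np.round(r[1],1),round(r[2],1))
sl=(slice(255,318),slice(340,395)); g=(hsv[sl][...,1]<60)&(z[sl]<.012)
q=P[sl][g];r=cv2.minAreaRect((q[:,:2]*1000).astype(np.float32));print("dock",len(q),np.round(r[0],1),np.round(r[1],1),round(r[2],1))
sl=(slice(180,232),slice(358,418)); pts=P[sl].reshape(-1,3);top=pts[(pts[:,2]>.05)&(pts[:,2]<.115)]
A=np.c_[top[:,:2],np.ones(len(top))]
co=np.linalg.lstsq(A,top[:,2],rcond=None)[0]; ok=abs(A@co-top[:,2])<.004; co=np.linalg.lstsq(A[ok],top[ok,2],rcond=None)[0]
n=np.array([-co[0],-co[1],1]);n/=np.linalg.norm(n);print("console n",np.round(n,3),"tilt",D(np.arccos(n[2])),"dir",D(np.arctan2(n[1],n[0])))
r=cv2.minAreaRect((top[ok][:,:2]*1000).astype(np.float32));print("console",np.round(r[0],1),np.round(r[1],1),round(r[2],1))
lm=(hsv[sl][...,2]>150).reshape(-1)&(pts[:,2]>.05)&(pts[:,2]<.11)
r=cv2.minAreaRect((pts[lm][:,:2]*1000).astype(np.float32));print("label",lm.sum(),np.round(r[0],1),np.round(r[1],1),round(r[2],1),np.median(pts[lm],0))
E
```

```text
[[np.float64(536.3), np.float64(302.7), np.float64(-125.0), 51, [140.0, 233.0]], [np.float64(458.2), np.float64(315.8), np.float64(-70.1), 47, [134.0, 263.0]], [np.float64(366.0), np.float64(353.3), np.float64(-105.7), 42, [118.0, 299.0]]]
base [564.6 -52.4] [323.3 356.1]
tt [558.3 -48.5] [249.3 249.7]
jaw [253, 210, 20, 11, 113] [580.4 -14.9] [49.7 15.9] 72.9
jaw [250, 219, 22, 28, 199] [483.9 -46.7] [208.3  41.9] 28.2
jaw [283, 218, 19, 11, 109] [556.4 -91.1] [48.6 16. ] 72.2
jaw [271, 227, 28, 23, 202] [512.6 -72.3] [58.3 60.2] 72.3
grip [ 0.401 -0.286  0.099] [ 401.3 -287. ] [35.6 24.6] 4.8
head [ 0.402 -0.28   0.037] [ 401.1 -286.5] [83.3 64.8] 5.6
dock 872 [ 392.7 -293.1] [101.4 121.5] 73.0
console n [-0.42   0.02   0.907] tilt 24.851832118530456 dir 177.20701588770635
console [ 597.4 -338.9] [149.5 125. ] 89.1
label 649 [ 615.9 -345.9] [102.5  90.6] 87.2 [ 0.60021563 -0.33995852  0.08157549]
```

```bash
sed -i 's/(d>.03)&(d<.078)/(d>.036)\&(d<.076)/; s/q.mean(0)\[::-1\]/np.median(q,0)[::-1]/' h.py
python3 -m pendant '[[0,0,0,-10],[0,0,0,-10],[0,0,0,-10],[0,0,0,-10],[0,0,0,-10],[0,0,0,-10],[0,0,0,-10],[0,0,0,-10],[0,0,0,-10],[0,0,0,-2]]' 60 40
python3 - <<'E'
from h import *
print(gauges(cam())); goto(366,353,120,76)
E
```

```text
clock: 1.45
tcp_pos: [0.1433, 0.5309, 0.4045]
ee_rot: [[-0.0, 0.227, 0.974], [-0.0, 0.974, -0.227], [-1.0, -0.0, -0.0]]
force: [0.2, 0.2, -0.2]
finger_gap: 0.06
[[np.float64(536.1), np.float64(302.5), np.float64(-101.9), 38, [140.0, 233.0]], [np.float64(458.3), np.float64(315.3), np.float64(-85.8), 41, [134.0, 263.0]], [np.float64(367.1), np.float64(353.5), np.float64(-107.2), 36, [118.0, 299.0]]]
t 1.5 grasp [143.4 530.9 249.8] psi 76.89 tilt 0.02 j [ 91.2  14.6   6.2  -0.  -81.6  75.7] F [ 0.7 -1.1 -0.2] gap 60.1
turn 0.9 down 129.8 y -118.8 z 259.1
```

```bash

python3 -m pendant '[[0,-20,43.2,0.9],[20,-20,43.2,0],[30,-20,43.2,0],[30,-20,43.2,0],[30,-20,43.2,0],[20,-19,43,0],[0,0,0,0],[0,0,0,0]]' 60
python3 - <<'E'
from h import *
c=cam();print(gauges(c)); goto(367,353.3,39,75.5)
E
```

```text
clock: 2.5
tcp_pos: [0.3665, 0.3535, 0.275]
ee_rot: [[0.0, 0.244, 0.97], [0.0, 0.97, -0.244], [-1.0, 0.0, 0.0]]
force: [-0.1, 0.3, 0.1]
finger_gap: 0.0599
[[np.float64(536.4), np.float64(302.9), np.float64(-102.8), 37, [140.0, 233.0]], [np.float64(458.3), np.float64(316.2), np.float64(-86.0), 40, [134.0, 263.0]], [np.float64(366.1), np.float64(354.0), np.float64(-105.4), 36, [118.0, 299.0]]]
t 2.55 grasp [366.2 354.1 120.6] psi 75.94 tilt 0.07 j [ 61.7  14.6 -13.4   0.  -61.9 104.3] F [0.5 0.9 0.9] gap 59.9
turn 0.4 down 81.6 y -0.6 z 1.0
```

```bash

python3 -m pendant '[[30,0,0.5,0.4],[30,-0.6,0.5,0],[15,0,0,0],[6,0,0,0],[0,0,0,0],[0,0,0,0]]' 60
python3 -m pendant '[[0,0,0,0],[0,0,0,0],[0,0,0,0],[0,0,0,0],[0,0,0,0]]' 0 60
python3 -m pendant '[[-20,0,0,0],[-30,0,0,0],[-40,0,0,0],[-30,0,0,0],[0,0,0,0]]'
python3 - <<'E'
from h import *
goto(530.6,-136.2,120,-107.5)
E
```

```text
clock: 3.3
tcp_pos: [0.3674, 0.353, 0.1947]
ee_rot: [[0.001, 0.249, 0.969], [0.002, 0.969, -0.249], [-1.0, 0.002, 0.001]]
force: [-0.4, 0.6, 0.2]
finger_gap: 0.0598
clock: 3.92
tcp_pos: [0.3674, 0.3528, 0.1943]
ee_rot: [[0.001, 0.249, 0.969], [0.001, 0.969, -0.249], [-1.0, 0.001, 0.001]]
force: [0.1, -0.3, 5.1]
finger_gap: 0.0237
clock: 4.55
tcp_pos: [0.3673, 0.3529, 0.3153]
ee_rot: [[0.002, 0.249, 0.969], [0.003, 0.969, -0.249], [-1.0, 0.004, 0.001]]
force: [-0.3, 0.8, -1.5]
finger_gap: 0.0237
t 4.55 grasp [367.5 353.4 160.6] psi 75.58 tilt 0.21 j [ 61.5  12.6  -9.7  -0.  -67.5 104.1] F [-0.3  0.8 -1.5] gap 23.7
turn 183.1 down 40.6 y 417.9 z -302.7
```

```bash

python3 -m pendant '[[0,-42,23,0],[0,-42,23,0],[0,-42,23,0],[0,-42,23,0],[0,-42,23,0],[0,-42,23,0],[0,-42,23,0],[0,-42,23,0],[0,-42,23,0],[0,-42,23,0],[0,-42,23,0],[0,-42,23,0]]'
python3 -m pendant '[[0,0,0,10.2],[0,0,0,10.2],[0,0,0,10.2],[0,0,0,10.2],[0,0,0,10.2],[0,0,0,10.2],[0,0,0,10.2],[0,0,0,10.2],[0,0,0,10.2]]'
python3 -m pendant '[[0,0,0,10.2],[0,0,0,10.2],[0,0,0,10.2],[0,0,0,10.2],[0,0,0,10.2],[0,0,0,10.2],[0,0,0,10.2],[0,0,0,10.2],[0,0,0,10.2],[0,0,0,0]]' | tail -1
python3 - <<'E'
from h import *
goto(509.5,-203,61,-107.5)
E
```

```text
clock: 6.05
tcp_pos: [0.5087, -0.2056, 0.3115]
ee_rot: [[-0.004, 0.249, 0.968], [0.001, 0.968, -0.249], [-1.0, 0.001, -0.004]]
force: [1.0, 0.2, -2.1]
finger_gap: 0.0232
clock: 7.18
tcp_pos: [0.5084, -0.204, 0.3114]
ee_rot: [[-0.004, 0.958, -0.285], [0.002, -0.285, -0.958], [-1.0, -0.004, -0.0]]
force: [-0.5, -0.6, -2.0]
finger_gap: 0.0231
finger_gap: 0.0235
t 8.43 grasp [ 508.  -203.9  157.1] psi -107.94 tilt 0.2 j [ -5.5  17.1  -4.2  -0.1 -68.9 -12.4] F [ 0.9  0.4 -2.8] gap 23.5
turn -0.4 down 96.1 y -1.3 z -1.2
```

```bash

python3 -m pendant '[[30,-1.3,-1.2,-0.4],[30,0,0,0],[25,0,0,0],[11,0,0,0],[0,0,0,0],[0,0,0,0]]' | tail -2
python3 - <<'E'
from h import *
state();c=cam();crop(c,240,195,360,285,6,"pics/c2.png")
E
```

```text
force: [0.2, -0.5, -0.8]
finger_gap: 0.0237
t 9.18 grasp [ 511.3 -203.6   64. ] psi -107.55 tilt 0.1 j [ -5.4  22.  -11.9   0.  -56.  -12.2] F [ 0.2 -0.5 -0.8] gap 23.7
```

View pics/c2.png

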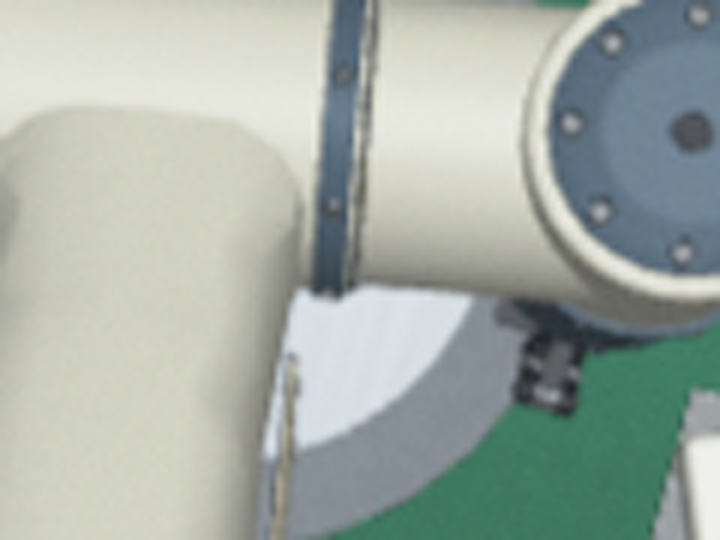

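The arm hides the station from the top camera, so I'll use the side view.

```bash

python3 - <<'E'
from h import *
goto(509.5,-203,61,-107.5);c=cam("side");crop(c,250,180,430,315,4,"pics/c3.png")
# expected tip & mouth pixels
a=np.radians(72.5);ax=np.array([.5583,-.0485]);u=-np.array([np.cos(a),np.sin(a)])
print(proj(c,[[*(ax+.066*u),.064],[*(ax+.014*u),.064]]))
E
```

```text
t 9.22 grasp [ 511.3 -203.6   64.1] psi -107.57 tilt 0.12 j [ -5.4  22.  -11.9   0.  -56.  -12.2] F [-0.2  0.  -1.3] gap 23.4
turn -0.1 down 3.1 y -0.0 z 1.9
[[330.68874451 241.4829287 ]
 [322.22930247 230.16931539]]
```

View pics/c3.png

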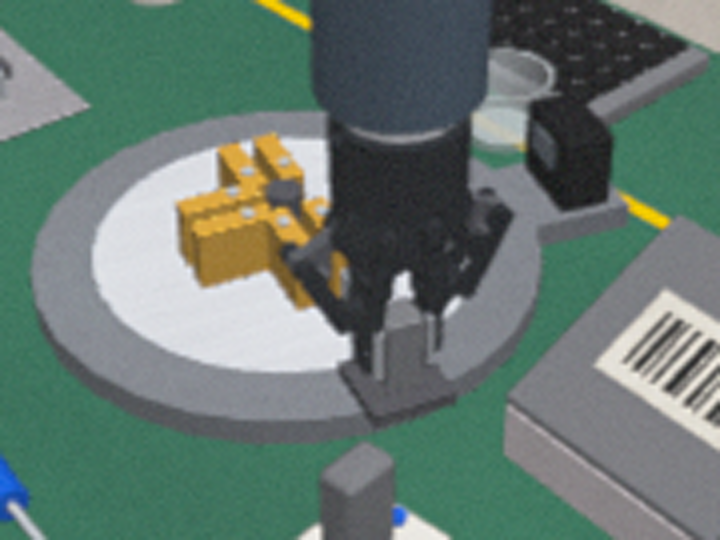

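```bash

python3 -m pendant '[[3,0,1.9,0],[0,-10,0,0],[0,-8,0,0],[0,0,0,0]]' | tail -2
python3 -m pendant '[[0,-5,0,0],[0,-5,0,0],[0,-5,0,0],[0,0,0,0]]' | tail -2
python3 - <<'E'
from h import *
goto(530.6,-136.2,61,-107.5)
E
```

```text
force: [-0.4, -0.3, -2.4]
finger_gap: 0.0231
force: [-0.4, -0.1, -2.1]
finger_gap: 0.0233
t 10.28 grasp [ 518.8 -171.1   60. ] psi -107.58 tilt 0.0 j [ -1.8  21.9 -12.7   0.  -55.3 -15.8] F [-0.4 -0.1 -2.1] gap 23.3
turn -0.1 down -1.0 y -36.8 z -0.7
```

```bash

python3 -m pendant '[[0,-8,-0.5,0],[0,-8,0,0],[0,-8,0,0],[0,-6,0,0],[0,0,0,0]]' | tail -2
python3 -m pendant '[[0,-3,0,0],[0,-3,0,0],[0,0,0,0]]' | tail -2
python3 - <<'E'
from h import *
goto(530.6,-136.2,61,-107.5)
E
```

```text
force: [-0.3, 0.1, -1.4]
finger_gap: 0.0237
force: [-0.2, -0.5, -2.0]
finger_gap: 0.0234
t 11.28 grasp [ 530.1 -137.1   60. ] psi -107.61 tilt 0.0 j [  1.9  22.  -12.5   0.  -55.4 -19.5] F [-0.2 -0.5 -2. ] gap 23.4
turn -0.1 down -1.0 y -1.0 z -0.2
```

```bash

for i in 1 2; do python3 -m pendant '[[0,-1.5,0,0],[0,0,0,0]]' | grep force; done
python3 - <<'E'
from h import *
state()
E
```

```text
force: [-0.4, -4.8, -1.9]
force: [-2.1, -8.1, -2.1]
t 11.78 grasp [ 530.3 -136.2   60.1] psi -107.58 tilt 0.2 j [  2.1  22.1 -12.6   0.2 -55.5 -19.8] F [-2.1 -8.1 -2.1] gap 23.4
```

```bash

python3 -m pendant '[[1,0.5,0,0],[0.7,0.5,0,0],[0,0,0,0]]' | grep force
python3 -m pendant '[[0,0,0,0],[0,0,0,0],[0,0,0,0]]' 50 | grep -E 'force|gap'
python3 -m pendant '[[-20,0,0,0],[-30,0,0,0],[-40,0,0,0],[-30,0,0,0]]'|grep clock
python3 - <<'E'
from h import *
c=cam();print(gauges(c)); goto(458.3,315.8,160,-86.5)
E
```

```text
force: [-0.3, -5.8, -0.1]
force: [-0.6, 0.0, 0.6]
finger_gap: 0.0499
clock: 13.02
[[np.float64(536.3), np.float64(302.6), np.float64(-101.8), 37, [140.0, 233.0]], [np.float64(457.7), np.float64(315.6), np.float64(-85.4), 37, [134.0, 264.0]]]
t 13.07 grasp [ 533.  -135.8  184.4] psi -107.56 tilt 0.48 j [  2.1  15.9  -1.7   0.1 -71.9 -19.7] F [ 0.9 -2.   5.2] gap 50.1
turn -21.1 down 24.4 y -455.3 z 47.0
```

```bash

python3 -m pendant '[[0,0,0,-7.6],[0,-48,8.1,0],[0,-48,8.1,0],[0,-48,8.1,0],[0,-48,8.1,0],[0,-48,8.1,0],[0,-48,8.1,0],[15,-48,8.1,0],[30,-48,8.1,0],[30,-48,8.1,0],[0,0,0,0],[0,0,0,0]]' 55 |grep force
python3 - <<'E'
from h import *
c=cam();print(gauges(c)); goto(536.3,302.6,39.6,-100)
E
```

```text
force: [0.4, -0.8, 0.6]
[[np.float64(536.2), np.float64(302.0), np.float64(-102.2), 37, [140.0, 233.0]], [np.float64(457.7), np.float64(316.3), np.float64(-85.4), 39, [134.0, 264.0]]]
t 14.62 grasp [534.4 302.4 104.1] psi -100.03 tilt 0.07 j [ 44.1  26.2   1.4   0.  -65.2 -54.1] F [-0.5 -0.8  0.5] gap 55.1
turn -0.0 down 64.5 y -0.5 z -1.8
```

```bash

python3 -m pendant '[[30,-0.5,-1.8,0],[25,0,0,0],[9.5,0,0,0],[0,0,0,0],[0,0,0,0]]' 55 |grep force
python3 -m pendant '[[0,0,0,0],[0,0,0,0],[0,0,0,0],[0,0,0,0]]' 0 60 |grep -E 'force|gap'
python3 -m pendant '[[-20,0,0,0],[-30,0,0,0],[-30,0,0,0],[0,36.3,-20.8,0],[0,36.3,-20.8,0],[0,36.3,-20.8,0],[0,36.3,-20.8,0],[0,36.3,-20.8,0],[0,0,0,7.5],[0,0,0,0]]'|grep -E 'force|gap'
python3 - <<'E'
from h import *
goto(607,106,61,-107.5)
E
```

```text
force: [0.7, 0.1, 0.2]
force: [-0.4, -0.6, 6.0]
finger_gap: 0.0233
force: [-0.2, 1.0, -2.6]
finger_gap: 0.0233
t 17.0 grasp [606.  105.6 117.6] psi -107.52 tilt 0.14 j [ 24.4  25.8   3.   -0.1 -67.3 -41.9] F [-0.2  1.  -2.6] gap 23.3
turn -0.0 down 56.6 y -0.6 z -0.9
```

```bash

python3 -m pendant '[[30,-0.6,-0.9,0],[20,0,0,0],[7,0,0,0],[0,10,0,0],[0,8,0,0],[0,0,0,0],[0,0,0,0]]' |grep -E 'force|gap'
python3 -m pendant '[[0,5,0,0],[0,5,0,0],[0,5,0,0],[0,0,0,0]]' |grep -E 'force|gap'
python3 - <<'E'
from h import *
goto(586,39.2,61,-107.5)
E
```

```text
force: [-0.5, 0.5, -3.0]
finger_gap: 0.0233
force: [0.7, -0.1, -2.1]
finger_gap: 0.0232
t 18.38 grasp [597.7  74.5  61.8] psi -107.55 tilt 0.01 j [ 22.   27.2  -3.7  -0.  -59.1 -39.5] F [ 0.7 -0.1 -2.1] gap 23.2
turn -0.0 down 0.8 y 37.2 z 0.5
```

```bash

python3 -m pendant '[[0.8,8,0.5,0],[0,8,0,0],[0,8,0,0],[0,6,0,0],[0,4,0,0],[0,0,0,0]]' | grep force
python3 -m pendant '[[0,1.5,0,0],[0,1.5,0,0],[0,0,0,0]]' | grep force
python3 - <<'E'
from h import *
goto(586,39.2,61,-107.5)
E
```

```text
force: [0.7, 0.4, -2.6]
force: [-0.3, 0.4, -2.3]
t 19.5 grasp [586.2  39.8  60.9] psi -107.51 tilt 0.01 j [ 19.1  25.9  -6.2   0.  -58.  -36.6] F [-0.3  0.4 -2.3] gap 23.1
turn -0.0 down -0.1 y 0.6 z 0.0
```

```bash

for i in 1 2 3; do python3 -m pendant '[[0,1.3,0,0],[0,0,0,0]]' | grep force; done
python3 - <<'E'
from h import *
goto(586,39.2,61,-107.5)
E
```

```text
force: [0.5, 3.1, -3.1]
force: [0.5, 6.7, -2.9]
force: [0.7, 10.9, -2.2]
t 20.25 grasp [586.   38.9  61.3] psi -107.53 tilt 0.32 j [ 18.9  25.7  -6.3  -0.2 -57.8 -36.3] F [ 0.7 10.9 -2.2] gap 23.4
turn -0.0 down 0.3 y -0.2 z 0.1
```

```bash

python3 -m pendant '[[1,-1,0,0],[1,-1,0,0],[0,0,0,0]]' | grep force
python3 -m pendant '[[0,0,0,0],[0,0,0,0],[0,0,0,0]]' 55 | grep -E 'force|gap'
python3 -m pendant '[[-20,0,0,0],[-30,0,0,0],[-40,0,0,0],[-10,0,0,0],[0,0,0,-10.5],[0,0,0,-10.5]]'|grep clock
python3 - <<'E'
from h import *
c=cam();print(gauges(c)); goto(458,316,100,-86.5)
E
```

```text
force: [0.7, 6.2, -0.1]
force: [-0.1, 0.9, -0.1]
finger_gap: 0.0551
clock: 21.75
[]
t 21.8 grasp [585.2  37.8 158.3] psi -85.76 tilt 0.07 j [ 19.   21.1   1.9  -0.  -70.8 -14.7] F [-0.5 -0.5 -0.8] gap 55.0
turn 0.7 down 58.3 y -285.5 z 110.0
```

```bash

python3 -m pendant '[[0,-40.8,15.7,0],[0,-40.8,15.7,0],[0,-40.8,15.7,0],[0,-40.8,15.7,0],[0,-40.8,15.7,0],[0,-40.8,15.7,0],[30,-40.8,15.7,0],[20,0,0,0],[0,0,0,0]]' 55 |grep force
python3 - <<'E'
from h import *
c=cam();print(gauges(c)); goto(458,316,39.6,-86)
crop(c,90,195,240,325,4,"pics/c4.png")
E
```

```text
force: [1.1, 0.1, 0.1]
[[np.float64(458.3), np.float64(315.9), np.float64(-87.6), 30, [134.0, 263.0]]]
t 22.98 grasp [458.4 315.9 108.5] psi -86.6 tilt 0.12 j [ 50.7  20.2  -7.3   0.  -62.6 -47.3] F [0.4 0.8 1.1] gap 55.0
turn -0.6 down 68.9 y -0.2 z 0.4
```

```bash

python3 -m pendant '[[30,0,0.4,0],[28,0,0,0],[11,0,0,0],[0,0,0,0],[0,0,0,0]]' 55 |grep force
python3 -m pendant '[[0,0,0,0],[0,0,0,0],[0,0,0,0],[0,0,0,0]]' 0 60 |grep -E 'force|gap'
python3 -m pendant '[[-20,0,0,0],[-30,0,0,0],[-30,0,0,0],[0,44.6,10.5,0],[0,44.6,10.5,0],[0,44.6,10.5,0],[0,44.6,10.5,0],[0,44.6,10.5,0],[0,44.6,10.5,0],[0,44.6,10.5,0],[0,0,0,0]]'|grep -E 'force|gap'
python3 -m pendant '[[0,0,0,-9.9],[0,0,0,-9.9],[0,0,0,-9.9],[0,0,0,-9.9],[0,0,0,-9.9],[0,0,0,-9.9],[0,0,0,-9.7],[0,0,0,0],[0,0,0,0]]'|grep -E 'force|gap'
python3 - <<'E'
from h import *
goto(403.8,0.2,61,-17.5)
E
```

```text
force: [-0.2, -1.0, -0.1]
force: [-0.3, 0.1, 5.1]
finger_gap: 0.023
force: [0.0, 0.4, -3.0]
finger_gap: 0.0234
force: [0.5, 0.3, -4.0]
finger_gap: 0.0231
t 26.6 grasp [403.5   0.6 119.7] psi -17.59 tilt 0.05 j [ 22.6   3.2 -27.6  -0.  -59.3  49.9] F [ 0.5  0.3 -4. ] gap 23.1
turn -0.1 down 58.7 y 0.3 z 0.3
```

```bash

python3 -m pendant '[[30,0.3,0.3,0],[20,0,0,0],[9,0,0,0],[0,10,0,0],[0,8,0,0],[0,0,0,0],[0,0,0,0]]' |grep -E 'force|gap'
python3 -m pendant '[[0,5,0,0],[0,5,0,0],[0,5,0,0],[0,0,0,0]]' |grep -E 'force|gap'
python3 - <<'E'
from h import *
goto(470.5,-20.8,61,-17.5)
E
```

```text
force: [-0.4, -0.1, -2.4]
finger_gap: 0.0234
force: [-0.2, 0.5, -3.1]
finger_gap: 0.0234
t 27.98 grasp [435.9 -10.   60.9] psi -17.43 tilt 0.0 j [ 19.4  10.9 -28.6   0.  -50.5  53.1] F [-0.2  0.5 -3.1] gap 23.4
turn 0.1 down -0.1 y 36.2 z -0.2
```

```bash

python3 -m pendant '[[0,8,-0.2,0],[0,8,0,0],[0,8,0,0],[0,6,0,0],[0,4,0,0],[0,0,0,0]]' | grep force
python3 -m pendant '[[0,1.5,0,0],[0,0,0,0]]' | grep force
for i in 1 2 3; do python3 -m pendant '[[0,1.3,0,0],[0,0,0,0]]' | grep force; done
python3 - <<'E'
from h import *
goto(470.5,-20.8,61,-17.5)
E
```

```text
force: [-0.2, 0.4, -2.6]
force: [-0.1, -0.4, -2.9]
force: [-4.6, 1.3, -0.5]
force: [-5.9, 2.4, 1.4]
force: [-11.7, 6.4, 4.7]
t 29.73 grasp [469.8 -21.3  60.2] psi -17.48 tilt 0.38 j [ 16.5  14.7 -23.5  -0.2 -52.1  56.2] F [-11.7   6.4   4.7] gap 23.4
turn 0.0 down -0.8 y 0.5 z -0.7
```

```bash

python3 -m pendant '[[0.8,-1,0,0],[0.8,-1,0,0],[0,0,0,0]]' | grep force
python3 -m pendant '[[0,0,0,0],[0,0,0,0],[0,0,0,0]]' 55 | grep -E 'force|gap'
python3 -m pendant '[[-20,0,0,0],[-30,0,0,0],[-40,0,0,0],[-40,0,0,0],[-40,0,0,0],[0,-50,0,0],[0,-50,0,0],[0,-50,50,0],[0,0,50,0],[0,0,50,0],[0,0,50,0],[0,0,0,0]]'|grep clock
python3 - <<'E'
from h import *
state();c=cam();crop(c,210,140,345,290,4,"pics/c5.png")
for b in gauges(c,(215,165,340,285),.022): print(b, np.round([np.hypot(b[0]-558.3,b[1]+48.5),D(np.arctan2(b[1]+48.5,b[0]-558.3))],1))
P=cloud(c);z=P[...,2];m=np.zeros(z.shape,bool);m[170:200,270:305]=((z>.085)&(z<.1))[170:200,270:305];q=P[m][:,:2]*1000;print("crank",(q.min(0)+q.max(0))/2,np.median(q,0))
E
```

```text
force: [-9.7, 2.5, 10.0]
force: [0.2, 0.3, 0.1]
finger_gap: 0.0551
clock: 31.98
t 31.98 grasp [ 274.3 -165.7  229.5] psi -17.83 tilt 0.04 j [ -2.3 -12.3 -24.4   0.  -77.9  74.5] F [ 1.   0.5 -0. ] gap 55.0
[np.float64(655.6), np.float64(-79.9), None, 0, [287.0, 184.0]] [102.2 -17.9]
[np.float64(583.0), np.float64(39.3), np.float64(-107.0), 114, [241.0, 213.0]] [91.2 74.3]
[np.float64(528.7), np.float64(-135.3), np.float64(74.8), 118, [309.0, 233.0]] [  91.7 -108.8]
[np.float64(468.7), np.float64(-20.0), np.float64(-15.2), 119, [264.0, 257.0]] [ 94.  162.4]
crank [656.58894502 -79.2237738 ] [655.87348098 -80.50977654]
```

View pics/c5.png

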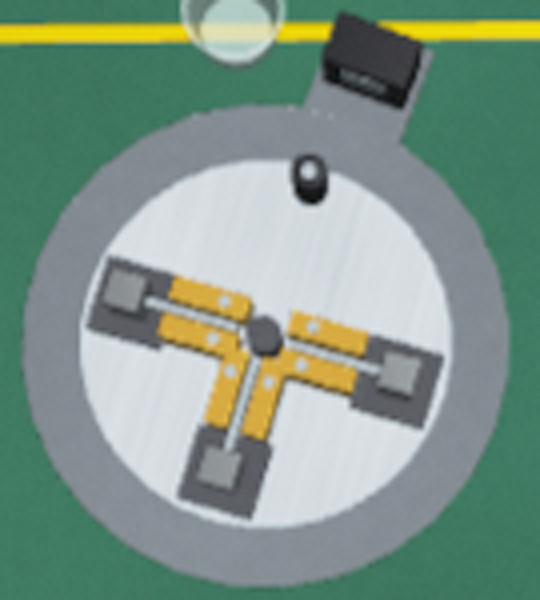

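All three gauges look home: crop (125,290), (220,468) and (400,372), with the feet against the jaws. The crank is at crop (310,178). Now the crank.

```bash

python3 - <<'E'
from h import *
goto(658.4,-80.1,74,-17.5)
E
```

```text
t 32.02 grasp [ 274.9 -164.4  229.4] psi -17.7 tilt 0.02 j [ -2.1 -12.3 -24.5   0.  -77.9  74.3] F [0.3 0.3 0.4] gap 55.1
turn -0.2 down 155.4 y 340.4 z -195.7
```

```bash

python3 -m pendant '[[0,42.5,-24.5,-0.2],[0,42.5,-24.5,0],[0,42.5,-24.5,0],[0,42.5,-24.5,0],[0,42.5,-24.5,0],[0,42.5,-24.5,0],[20,42.5,-24.5,0],[30,42.5,-24.5,0],[20,0,0,0],[0,0,0,0]]' 50|grep force
python3 - <<'E'
from h import *
goto(658.4,-80.1,74,-17.5)
E
```

```text
force: [-0.6, -0.1, -0.0]
t 33.27 grasp [657.8 -74.4 156.6] psi -17.08 tilt 0.29 j [  7.   29.7  15.1  -0.  -75.7  65.9] F [-0.6 -0.1 -0. ] gap 50.1
turn 0.4 down 82.6 y 2.3 z 5.2
```

```bash

python3 -m pendant '[[20,2.3,5.2,0.4],[30,0,0,0],[20,0,0,0],[12.5,0,0,0],[0,0,0,0]]' 50|grep force
python3 -m pendant '[[0,0,0,0],[0,0,0,0],[0,0,0,0],[0,0,0,0]]' 0 50|grep -E 'force|gap'
python3 - <<'E'
from h import *
state()
E
```

```text
force: [0.6, 0.7, 0.2]
force: [-1.2, 1.5, 5.9]
finger_gap: 0.0225
t 34.4 grasp [659.9 -82.2  78.6] psi -17.6 tilt 0.16 j [  6.3  32.6   8.3   0.  -65.5  66.1] F [-1.2  1.5  5.9] gap 22.5
```

```bash

python3 -m pendant '[[0,-1.6,-18.2,0],[0,-4.7,-17.7,0],[0,-7.7,-16.6,0],[0,-10.5,-15,0],[0,-12.9,-12.9,0],[0,-15,-10.5,0],[0,-16.6,-7.7,0],[0,-17.7,-4.7,0],[0,-18.2,-1.6,0]]'|grep -E 'force|gap'
python3 - <<'E'
from h import *
g,p=state(); d=g[:2]-[558.3,-48.5]; print(np.hypot(*d),D(np.arctan2(d[1],d[0])))
E
```

```text
force: [2.7, -2.8, 5.5]
finger_gap: 0.0227
t 35.52 grasp [592.2  50.   78.6] psi -17.56 tilt 0.28 j [ 19.9  25.4  -4.1   0.1 -60.3  52.5] F [ 2.7 -2.8  5.5] gap 22.7
104.18205020443253 70.99262478935078
```

```bash

python3 -m pendant '[[0,-18.2,1.6,0],[0,-17.7,4.7,0],[0,-16.6,7.7,0],[0,-15,10.5,0],[0,-12.9,12.9,0],[0,-10.5,15,0],[0,-7.7,16.6,0],[0,-4.7,17.7,0],[0,-1.6,18.2,0]]'|grep -E 'force|gap'
python3 -m pendant '[[0,1.6,18.2,0],[0,4.7,17.7,0],[0,7.7,16.6,0],[0,10.5,15,0],[0,12.9,12.9,0],[0,15,10.5,0],[0,16.6,7.7,0],[0,17.7,4.7,0],[0,18.2,1.6,0]]'|grep -E 'force|gap'
python3 - <<'E'
from h import *
g,p=state(); d=g[:2]-[558.3,-48.5]; print(np.hypot(*d),D(np.arctan2(d[1],d[0])))
E
```

```text
force: [0.6, 2.3, 7.7]
finger_gap: 0.023
force: [-1.2, 6.0, 12.1]
finger_gap: 0.0225
t 37.77 grasp [ 528.5 -150.3   78.5] psi -17.61 tilt 0.16 j [  0.4  21.  -11.   -0.  -57.9  72. ] F [-1.2  6.  12.1] gap 22.5
106.10095840159887 -106.29463229560261
```

```bash

python3 -m pendant '[[0,18.2,-1.6,0],[0,17.7,-4.7,0],[0,16.6,-7.7,0],[0,15,-10.5,0],[0,12.9,-12.9,0],[0,10.5,-15,0],[0,7.7,-16.6,0],[0,4.7,-17.7,0],[0,1.6,-18.2,0]]'|grep -E 'force|gap'
python3 -m pendant '[[0,-0.4,-9.1,0],[0,-1.2,-9.1,0],[0,0,0,0]]'|grep -E 'force|gap'
python3 - <<'E'
from h import *
g,p=state(); d=g[:2]-[558.3,-48.5]; print(np.hypot(*d),D(np.arctan2(d[1],d[0])))
E
```

```text
force: [-3.6, -2.1, 7.7]
finger_gap: 0.0225
force: [0.7, 1.8, 7.7]
finger_gap: 0.0228
t 39.27 grasp [664.1 -63.6  78.6] psi -17.55 tilt 0.18 j [  7.9  32.8   8.7   0.  -65.7  64.5] F [0.7 1.8 7.7] gap 22.8
106.83197228976952 -8.102910932647488
```

```bash

python3 -m pendant '[[0,-1.3,-5,0],[0,-1.3,-5,0],[0,0,0,0]]'|grep -E 'force'
python3 -m pendant '[[0,-1,-3,0],[0,0,0,0]]'|grep -E 'force'
python3 -m pendant '[[0,-1,-3,0],[0,0,0,0]]'|grep -E 'force'
python3 - <<'E'
from h import *
g,p=state(); d=g[:2]-[558.3,-48.5]; print(np.hypot(*d),D(np.arctan2(d[1],d[0])))
E
```

```text
force: [0.9, -6.7, 4.4]
force: [3.1, -15.1, 3.0]
force: [4.9, -25.3, 1.5]
t 40.15 grasp [664.6 -55.3  78.6] psi -17.66 tilt 0.65 j [  9.   32.8   8.4   0.7 -65.6  63.1] F [  4.9 -25.3   1.5] gap 22.9
106.53645464050494 -3.670217854274267
```

```bash

python3 -m pendant '[[0,0.5,2,0],[0,0,0,0],[0,0,0,0],[0,0,0,0]]' 50|grep -E 'force|gap'
python3 -m pendant '[[-20,0,0,0],[-30,0,0,0],[-40,0,0,0],[-30,0,0,0],[0,-50,40,0],[0,-50,40,0],[0,-50,40,0],[0,-50,40,0],[0,-50,0,0],[0,-50,0,0],[0,0,0,0],[0,0,0,0]]'|grep clock
python3 - <<'E'
from h import *
state();c=cam();crop(c,210,140,410,320,4,"pics/c6.png")
for b in gauges(c,(215,165,340,285),.022): print(b, np.round([np.hypot(b[0]-556.8,b[1]+48.5),D(np.arctan2(b[1]+48.5,b[0]-556.8))],1))
P=cloud(c);z=P[...,2]
sl=(slice(255,315),slice(335,400)); 
for n,a,b in(("grip",.09,.11),("head",.03,.045)):
    mm=(z[sl]>a)&(z[sl]<b); r=cv2.minAreaRect((P[sl][mm][:,:2]*1000).astype(np.float32));print(n,np.round(np.median(P[sl][mm],0),3),np.round(r[0],1),np.round(r[1],1),round(r[2],1))
E
```

```text
force: [-0.2, 0.3, -1.0]
finger_gap: 0.0498
clock: 42.15
t 42.15 grasp [ 335.2 -109.2  197.4] psi -17.57 tilt 0.1 j [  7.9  -7.2 -25.2   0.  -71.9  64.5] F [0.  1.1 0.1] gap 50.1
[np.float64(660.5), np.float64(-55.0), None, 0, [277.0, 182.0]] [103.9  -3.6]
[np.float64(561.9), np.float64(44.2), np.float64(-93.5), 123, [239.0, 221.0]] [92.8 86.9]
[np.float64(550.2), np.float64(-139.5), np.float64(86.3), 118, [310.0, 225.0]] [ 91.2 -94.1]
[np.float64(464.1), np.float64(-42.0), np.float64(-5.1), 105, [273.0, 259.0]] [ 92.9 176. ]
grip [ 0.401 -0.286  0.099] [ 401.3 -286.5] [35.6 24.1] 4.9
head [ 0.402 -0.28   0.037] [ 401.2 -286.9] [83.8 64.6] 5.6
```

View pics/c6.png

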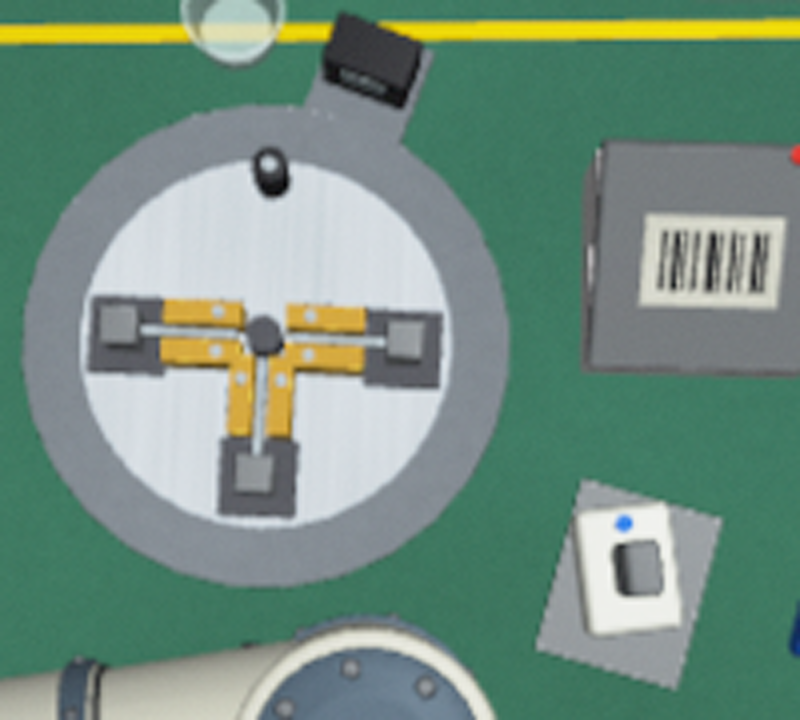

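The table is at its end stop (crank at crop (270,172)) and all three feet are against the jaws. The white scanner is at crop (630,568) with its grip at (638,568), and the label centre is at (711,261). The white one, standing on the grey plate, is the one meant.

The tool can't tilt, so I will press the scanner flush onto the sloped label in a light grip, then clamp hard and lift.

```bash

python3 - <<'E'
from h import *
c=cam(); print("label",ray(c,[[387.75,205.25]],.079)*1000)
goto(402.5,-286.8,69,5)
E
```

```text
label [[ 599.17396359 -340.94256953   79.        ]]
t 42.25 grasp [ 335.5 -109.4  197. ] psi -17.61 tilt 0.01 j [  7.9  -7.  -25.1   0.  -71.9  64.5] F [0.9 0.3 0.5] gap 50.0
turn -22.6 down 128.0 y 51.3 z 182.6
```

```bash

python3 -m pendant '[[0,0,0,-10],[0,0,0,-10],[0,0,0,-2.6],[0,12.8,45.6,0],[0,12.8,45.6,0],[0,12.8,45.6,0],[0,12.9,45.8,0],[30,0,0,0],[30,0,0,0],[0,0,0,0],[0,0,0,0]]' 50|grep -E 'force'
python3 - <<'E'
from h import *
goto(402.5,-286.8,69,5)
E
```

```text
force: [-0.0, 0.4, 0.3]
t 43.62 grasp [ 402.6 -287.5  137.7] psi 5.01 tilt 0.07 j [-17.3  12.1 -13.9   0.  -63.9 112.3] F [-0.   0.4  0.3] gap 50.0
turn 0.0 down 68.7 y -0.0 z -0.7
```

```bash

python3 -m pendant '[[30,0,-0.7,0],[28,0,0,0],[10.5,0,0,0],[0,0,0,0],[0,0,0,0]]' 50|grep -E 'force'
python3 -m pendant '[[0,0,0,0],[0,0,0,0],[0,0,0,0],[0,0,0,0]]' 0 40|grep -E 'force|gap'
python3 -m pendant '[[-30,0,0,0],[-40,0,0,0],[-50,0,0,0],[-30,0,0,7.8],[0,0,0,0],[0,0,0,0]]'|grep -E 'force|gap'
python3 - <<'E'
from h import *
goto(596,-341,180,-2.8)
E
```

```text
force: [0.5, -0.3, 0.2]
force: [0.3, -1.7, 6.2]
finger_gap: 0.0233
force: [-0.7, -0.1, -2.2]
finger_gap: 0.0233
t 45.5 grasp [ 400.7 -285.4  216.5] psi -2.75 tilt 0.21 j [-1.720e+01  8.900e+00 -5.900e+00 -1.000e-01 -7.540e+01  1.045e+02] F [-0.7 -0.1 -2.2] gap 23.3
turn 0.1 down 36.5 y 197.8 z 46.0
```

```bash

python3 -m pendant '[[0,40,9.2,0],[0,40,9.2,0],[0,40,9.2,0],[0,40,9.2,0],[0,37.8,9.2,0],[0,0,0,0],[0,0,0,0]]'|grep -E 'force|gap'
python3 -m pendant '[[20,0,0,0],[16,0,0,0],[6,0,0,0],[0,0,0,0]]' - 20 |grep -E 'force|gap'
python3 - <<'E'
from h import *
goto(572,-341,139,-2.8)
E
```

```text
force: [-0.9, -0.8, -2.4]
finger_gap: 0.0235
force: [-0.6, -0.4, -2.0]
finger_gap: 0.0238
t 46.88 grasp [ 596.5 -341.8  176.2] psi -2.81 tilt 0.05 j [-16.8  32.   21.8   0.  -79.9 104. ] F [-0.6 -0.4 -2. ] gap 23.8
turn -0.0 down 37.2 y -24.5 z 0.4
```

```bash

python3 -m pendant '[[8,0,0,0],[0,0,0,0]]' |grep -E 'force'
for i in 1 2 3; do python3 -m pendant '[[2,0,0,0],[0,0,0,0]]' |grep -E 'force'; done
python3 - <<'E'
from h import *
state()
E
```

```text
force: [0.0, -0.0, -2.8]
force: [-0.4, 0.2, -2.3]
force: [0.1, -0.6, -2.5]
force: [-1.5, 1.9, 3.5]
t 47.88 grasp [ 597.  -342.   163.5] psi -2.8 tilt 0.08 j [-16.8  32.2  20.4   0.  -78.1 104. ] F [-1.5  1.9  3.5] gap 23.5
```

```bash

for i in 1 2 3 ; do python3 -m pendant '[[2,-2,0,0],[2,-2,0,0],[0,0,0,0]]' |grep -E 'force'; done
python3 - <<'E'
from h import *
state();c=cam("side");crop(c,340,110,520,245,4,"pics/c7.png")
E
```

```text
force: [-0.5, 2.5, 8.3]
force: [-1.6, 3.4, 11.2]
force: [-3.1, 3.5, 12.1]
t 49.0 grasp [ 586.  -341.8  154.1] psi -2.77 tilt 0.34 j [-1.710e+01  3.120e+01  1.720e+01  1.000e-01 -7.570e+01  1.043e+02] F [-3.1  3.5 12.1] gap 23.7
```

View pics/c7.png

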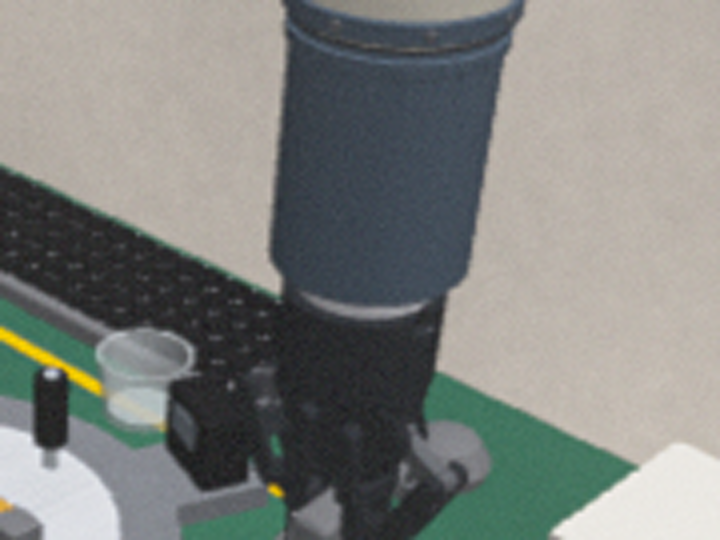

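The crop missed the head, but the force levels off at about 12 N, so the scanner is pivoting. Continuing.

```bash

for i in 1 2 3 ; do python3 -m pendant '[[2.3,-2.2,0,0],[2.3,-2.2,0,0],[0,0,0,0]]' |grep -E 'force'; done
python3 - <<'E'
from h import *
state();c=cam("side");crop(c,340,200,520,335,4,"pics/c8.png")
E
```

```text
force: [-3.2, 2.6, 9.8]
force: [-1.7, 0.7, 8.4]
force: [-0.4, 1.2, 4.9]
t 50.17 grasp [ 573.3 -341.2  138.9] psi -2.79 tilt 0.34 j [-17.4  30.4  13.6   0.  -72.9 104.6] F [-0.4  1.2  4.9] gap 23.6
```

View pics/c8.png

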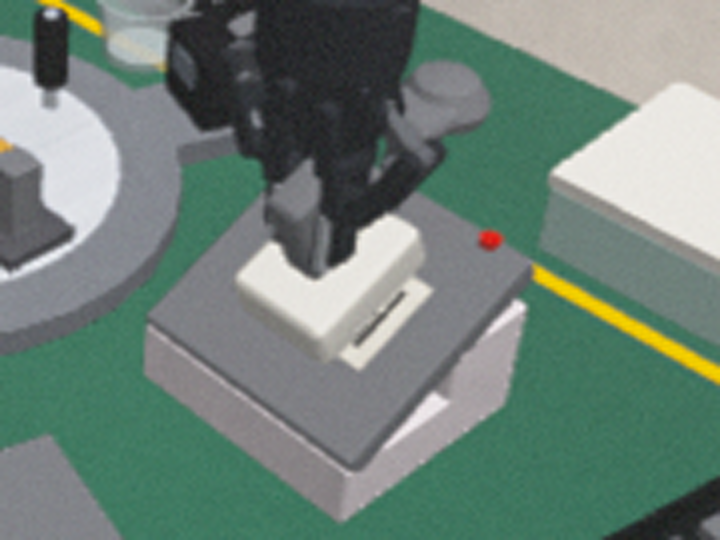

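The scanner head lies flush on the slope (crop (330,285)) with a strip of label showing evenly. I'll press lightly, clamp at full force, and lift along the normal.

```bash

python3 -m pendant '[[1.8,0.8,0,0],[0,0,0,0],[0,0,0,0]]' |grep -E 'force'
python3 -m pendant '[[0.9,0.4,0,0],[0,0,0,0],[0,0,0,0]]' |grep -E 'force'
python3 -m pendant '[[0,0,0,0],[0,0,0,0],[0,0,0,0],[0,0,0,0]]' 0 120 |grep -E 'force|gap'
python3 -m pendant '[[-6,-2.8,0,0],[-12,-5.6,0,0],[-12,-5.6,0,0],[-12,-5.6,0,0],[-12,-5.6,0,0],[-8,-3.7,0,0],[0,0,0,0],[0,0,0,0]]' |grep -E 'force|gap'
python3 - <<'E'
from h import *
state();c=cam("side");crop(c,340,180,520,315,4,"pics/c9.png")
goto(600-.42*(66+65),-341+.02*131,79+.907*131,-2.8)
t=cam("top");P=cloud(c);hsv=cv2.cvtColor(c["pixels"],cv2.COLOR_RGB2HSV)
m=(hsv[...,2]>140)&(hsv[...,1]<60)&(P[...,2]>.11)&(P[...,2]<.22)&(abs(P[...,0]-.57)<.09)&(abs(P[...,1]+.34)<.07)
q=P[m]; print(len(q),q.mean(0))
# RANSAC-free: robust plane fit for head's top
r=np.random.default_rng(0);best=(0,)
for _ in range(300):
    a=q[r.choice(len(q),3,False)];n=np.cross(a[1]-a[0],a[2]-a[0]);n/=np.linalg.norm(n)+1e-12;k=(abs((q-a[0])@n)<.0015)
    if k.sum()>best[0]: best=(k.sum(),n*np.sign(n[2]),q[k].mean(0))
print(best,"angle to label n",D(np.arccos(best[1]@[-.42,.02,.907])))
E
```

```text
force: [-5.8, 1.7, 10.5]
force: [-8.1, 3.4, 13.9]
force: [-9.3, 3.9, 14.7]
finger_gap: 0.0229
force: [-0.2, -0.0, -2.4]
finger_gap: 0.0229
t 52.48 grasp [ 544.  -339.   195.3] psi -2.82 tilt 0.05 j [-18.   26.1  15.   -0.  -79.  105.2] F [-0.2 -0.  -2.4] gap 22.9
t 52.52 grasp [ 543.9 -339.1  195.1] psi -2.82 tilt 0.07 j [-18.   26.1  15.   -0.  -79.  105.2] F [ 0.3 -0.3 -3.1] gap 22.5
turn -0.0 down -2.7 y 1.0 z -0.7
926 [ 0.55088102 -0.35572234  0.15971742]
(np.int64(434), array([-0.41139937,  0.02390308,  0.9111417 ]), array([ 0.54754048, -0.34890928,  0.16328237])) angle to label n 1.4690507516031353
```

View pics/c9.png

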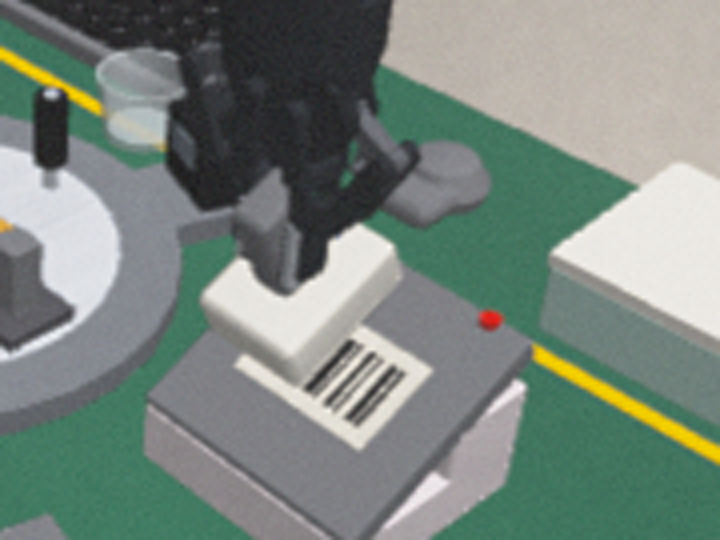

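The scanner is square to the label (1.5° off), about 62 mm away and centred. Hold.

```bash

for i in 1 2; do python3 -m pendant '[[0,0,0,0],[0,0,0,0],[0,0,0,0],[0,0,0,0],[0,0,0,0],[0,0,0,0],[0,0,0,0],[0,0,0,0],[0,0,0,0],[0,0,0,0]]' |grep -E 'clock|tcp|gap'; done
python3 - <<'E'
from h import *
c=cam();
for b in gauges(c,(215,165,340,285),.022): print(b, np.round([np.hypot(b[0]-556.8,b[1]+48.5),D(np.arctan2(b[1]+48.5,b[0]-556.8))],1))
hsv=cv2.cvtColor(c["pixels"],cv2.COLOR_RGB2HSV);P=cloud(c);sl=(slice(255,320),slice(338,398));g=(hsv[sl][...,1]<50)&(abs(P[sl][...,2])<.012)
v,u=np.nonzero(g);uv=np.c_[u+338,v+255];q=ray(c,uv,.003)[:,:2]*1000
k,l,s,_=cv2.connectedComponentsWithStats(g.astype(np.uint8));i=1+np.argmax(s[1:,4]);q=ray(c,np.argwhere(l==i)[:,::-1]+[338,255],.003)[:,:2]*1000
print(len(q),cv2.minAreaRect(q.astype(np.float32)))
state()
E
```

```text
clock: 53.82
tcp_pos: [0.5441, -0.3392, 0.3506]
finger_gap: 0.0232
clock: 55.08
tcp_pos: [0.5441, -0.3392, 0.3506]
finger_gap: 0.0227
[np.float64(660.3), np.float64(-55.0), None, 0, [277.0, 183.0]] [103.7  -3.6]
[np.float64(561.4), np.float64(43.9), np.float64(-95.2), 117, [239.0, 221.0]] [92.5 87.1]
[np.float64(464.1), np.float64(-42.0), np.float64(-5.1), 100, [273.0, 259.0]] [ 92.9 176. ]
1438 ((390.89617919921875, -298.57745361328125), (88.40780639648438, 120.91998291015625), 73.28765869140625)
t 55.12 grasp [ 544.1 -339.3  195.9] psi -2.82 tilt 0.0 j [-18.   26.1  15.1   0.  -79.  105.2] F [-0.5 -0.6 -1.8] gap 22.9
```

```bash

python3 -m pendant '[[-20,-10,0,0],[-10,-40,0,0],[0,-40,-12,0],[0,-40,-12,0],[10,-40,-12,0],[20,-10,0,0],[0,0,0,0],[0,0,0,0]]' |grep -E 'force|gap'
python3 - <<'E'
from h import *
goto(361.7,-293,95,-2.8)
c=cam();
for b in gauges(c,(215,165,340,285),.022): print(b)
E
```

```text
force: [0.2, 0.4, -1.8]
finger_gap: 0.0228
t 56.12 grasp [ 366.9 -295.1  197.5] psi -2.8 tilt 0.15 j [-1.960e+01  6.900e+00 -1.110e+01  1.000e-01 -7.180e+01  1.068e+02] F [ 0.2  0.4 -1.8] gap 22.8
turn -0.0 down 102.5 y -5.3 z -1.8
[np.float64(660.2), np.float64(-54.7), None, 0, [277.0, 183.0]]
[np.float64(561.4), np.float64(44.2), np.float64(-94.5), 130, [239.0, 221.0]]
[np.float64(550.0), np.float64(-140.1), np.float64(86.8), 105, [311.0, 225.0]]
[np.float64(464.1), np.float64(-42.0), np.float64(-2.8), 102, [273.0, 259.0]]
```

```bash

python3 -m pendant '[[30,-5.3,-1.8,0],[30,0,0,0],[30,0,0,0],[16,0,0,0],[0,0,0,0],[0,0,0,0]]' - 120|grep -E 'force'
for i in 1 2 3; do python3 -m pendant '[[2.5,0,0,0],[0,0,0,0]]' - 20 |grep -E 'force'; done
python3 - <<'E'
from h import *
goto(393.5,-293,69,-2.8)
E
```

```text
force: [-0.3, -0.0, -2.2]
force: [0.0, -0.5, -2.2]
force: [0.1, -0.2, -1.7]
force: [0.4, -0.6, -1.8]
t 57.67 grasp [ 360.7 -292.3   82.1] psi -2.82 tilt 0.03 j [-19.6  12.3 -23.   -0.  -54.8 106.8] F [ 0.4 -0.6 -1.8] gap 22.6
turn -0.0 down 13.1 y 32.8 z -0.9
```

```bash

python3 -m pendant '[[2,0,0,0],[0,0,0,0]]' |grep -E 'force'
python3 -m pendant '[[1.5,0,0,0],[0,0,0,0]]' |grep -E 'force'
for i in 1 2 3 4; do python3 -m pendant '[[0.5,4,0,0],[1,4,0,0],[0,0,0,0]]' |grep -E 'force'; done
python3 - <<'E'
from h import *
goto(393.5,-293,69,-2.8)
E
```

```text
force: [-0.8, 0.6, -1.5]
force: [-0.1, -1.1, -2.3]
force: [-7.9, 1.6, 11.4]
force: [-8.2, 2.9, 13.2]
force: [-7.2, 1.0, 11.1]
force: [-7.3, 1.6, 10.2]
t 59.67 grasp [ 391.1 -294.4   73.7] psi -2.76 tilt 0.27 j [-18.5  15.5 -20.    0.2 -54.7 105.6] F [-7.3  1.6 10.2] gap 22.9
turn 0.0 down 4.7 y 2.4 z -1.5
```

```bash

for i in 1 2; do python3 -m pendant '[[1.2,1.5,0,0],[1.2,1.5,0,0],[0,0,0,0]]' |grep -E 'force'; done
python3 -m pendant '[[1,0,0,0],[0,0,0,0]]' |grep -E 'force'
python3 -m pendant '[[0,0,0,0],[0,0,0,0],[0,0,0,0],[0,0,0,0]]' 50 |grep -E 'force|gap'
python3 -m pendant '[[-20,0,0,0],[-30,0,0,0],[-40,0,0,0],[-40,0,0,0],[0,0,-50,0],[0,0,-50,0],[0,0,-50,0],[0,0,-50,0],[0,0,0,0]]' |grep -E 'clock'
python3 - <<'E'
from h import *
state();c=cam();P=cloud(c);z=P[...,2]
sl=(slice(250,320),slice(335,400)); 
for n,a,b in(("grip",.09,.11),("head",.03,.045)):
    mm=(z[sl]>a)&(z[sl]<b); r=cv2.minAreaRect((P[sl][mm][:,:2]*1000).astype(np.float32));print(n,np.round(np.median(P[sl][mm],0),3),np.round(r[0],1),np.round(r[1],1),round(r[2],1))
for b in gauges(c,(215,165,340,285),.022): print(b)
E
```

```text
force: [-4.3, 2.1, 12.1]
force: [-6.6, 3.9, 18.9]
force: [-8.1, 6.1, 25.4]
force: [1.3, 0.7, -0.5]
finger_gap: 0.0501
clock: 62.3
t 62.3 grasp [408.8 -92.  197.2] psi -2.54 tilt 0.05 j [  8.9   1.1 -17.6  -0.  -71.3  78.5] F [-0.1 -0.  -0.5] gap 50.4
grip [ 0.404 -0.293  0.1  ] [ 403.9 -292.9] [23.5 35. ] 88.3
head [ 0.404 -0.286  0.037] [ 404.5 -292.5] [61.9 84.2] 88.0
[np.float64(660.0), np.float64(-54.9), None, 0, [277.0, 183.0]]
[np.float64(561.8), np.float64(44.3), np.float64(-93.3), 119, [239.0, 221.0]]
[np.float64(550.2), np.float64(-139.0), np.float64(86.6), 114, [311.0, 225.0]]
```

```bash

python3 -m pendant '[[0,28.8,-24.6,1.2],[0,28.8,-24.6,0],[20,0,0,0],[30,0,0,0],[20,0,0,0],[0,0,0,0]]' 55|grep -E 'force'
python3 - <<'E'
from h import *
goto(466.5,-42.6,58.6,-3.7)
E
```

```text
force: [0.4, -0.3, -0.1]
t 63.1 grasp [468.  -50.  125.7] psi -4.11 tilt 0.23 j [ 13.   10.4 -18.1  -0.  -61.7  72.8] F [ 0.4 -0.3 -0.1] gap 55.1
turn -0.4 down 67.1 y -1.9 z -7.3
```

```bash

python3 -m pendant '[[10,-1.9,-7.3,-0.4],[25,0,0,0],[22,0,0,0],[10,0,0,0],[0,0,0,0]]' 55|grep -E 'force'
python3 -m pendant '[[0,0,0,0],[0,0,0,0],[0,0,0,0],[0,0,0,0]]' 0 60|grep -E 'force|gap'
python3 -m pendant '[[-15,0,0,0],[-25,0,0,0],[-30,0,0,0],[-40,0,0,0],[0,0,0,0]]'|grep -E 'force|gap'
python3 - <<'E'
from h import *
goto(367,351,100,-3.7)
E
```

```text
force: [0.6, 0.3, 0.1]
force: [-1.0, -1.0, 6.1]
finger_gap: 0.0234
force: [-0.0, 0.0, -3.1]
finger_gap: 0.0235
t 64.85 grasp [469.3 -41.  172.9] psi -3.6 tilt 0.36 j [ 14.1   7.8 -13.9   0.  -68.   72.2] F [-0.   0.  -3.1] gap 23.5
turn 0.1 down 72.9 y -127.4 z -384.6
```

```bash

python3 -m pendant '[[0,-14.2,-42.7,0],[0,-14.2,-42.7,0],[0,-14.2,-42.7,0],[0,-14.2,-42.7,0],[0,-14.2,-42.7,0],[0,-14.2,-42.7,0],[0,-14.2,-42.7,0],[0,-14.2,-42.7,0],[0,-14.2,-42.7,0],[0,0,0,0]]'|grep -E 'gap'
python3 -m pendant '[[0,0,0,10.4],[0,0,0,10.4],[0,0,0,10.4],[0,0,0,10.4],[0,0,0,10.4],[0,0,0,10.4],[0,0,0,10.4],[0,0,0,10.4],[0,0,0,10.4],[0,0,0,0]]'|grep -E 'gap'
python3 - <<'E'
from h import *
goto(367,351,41,-97)
E
```

```text
finger_gap: 0.0232
finger_gap: 0.0236
t 67.35 grasp [363.9 349.2 169. ] psi -97.16 tilt 0.13 j [ 61.6  11.9  -9.3  -0.  -68.9 -68.8] F [ 0.5 -0.7 -2.4] gap 23.6
turn -0.2 down 128.0 y -2.2 z -2.8
```

```bash

python3 -m pendant '[[30,-2,-2.8,0],[40,0,0,0],[30,0,0,0],[20,0,0,0],[8,0,0,0],[0,0,0,0],[0,0,0,0]]'|grep -E 'tcp|force'
for i in 1 2; do python3 -m pendant '[[0.8,0,0,0],[0,0,0,0]]'|grep -E 'tcp|force';done
```

```text
tcp_pos: [0.3675, 0.3519, 0.1971]
force: [-0.9, -0.3, -2.9]
tcp_pos: [0.3675, 0.352, 0.1969]
force: [-2.9, -0.7, 4.4]
tcp_pos: [0.3674, 0.3519, 0.1969]
force: [-5.1, -3.2, 12.4]
```

```bash

python3 -m pendant '[[0,0,0,0],[0,0,0,0],[0,0,0,0]]' 55|grep -E 'force|gap'
python3 -m pendant '[[-20,0,0,0],[-30,0,0,0],[-40,0,0,0],[-20,0,0,-3.5],[0,0,0,0]]'|grep -E 'force'
python3 - <<'E'
from h import *
goto(564.2,43.3,58.6,-93.7)
E
```

```text
force: [0.2, 0.4, -0.1]
finger_gap: 0.0549
force: [-0.6, -0.9, -1.7]
t 69.72 grasp [368.  352.7 152. ] psi -93.71 tilt 0.21 j [ 61.4  13.  -10.6   0.  -66.2 -65.2] F [-0.6 -0.9 -1.7] gap 54.8
turn -0.0 down 93.4 y 296.1 z -215.8
```

```bash

python3 -m pendant '[[0,42.3,-30.8,0],[0,42.3,-30.8,0],[0,42.3,-30.8,0],[0,42.3,-30.8,0],[0,42.3,-30.8,0],[0,42.3,-30.8,0],[0,42.3,-30.8,0],[20,0,0,0],[0,0,0,0],[0,0,0,0]]' 55|grep -E 'gap'
python3 - <<'E'
from h import *
goto(564.2,43.3,58.6,-93.7)
E
```

```text
finger_gap: 0.0552
t 70.97 grasp [563.2  42.7 130.4] psi -93.69 tilt 0.04 j [ 20.2  20.   -4.2   0.  -65.9 -23.9] F [0.2 0.6 1.1] gap 55.2
turn 0.0 down 71.8 y -0.6 z -1.0
```

```bash

python3 -m pendant '[[20,-0.6,-1,0],[25,0,0,0],[18,0,0,0],[8,0,0,0],[0,0,0,0]]' 55|grep -E 'force'
python3 -m pendant '[[0,0,0,0],[0,0,0,0],[0,0,0,0],[0,0,0,0]]' 0 60|grep -E 'force|gap'
python3 -m pendant '[[-15,0,0,0],[-25,0,0,0],[-30,0,0,0],[-40,0,0,0],[0,0,0,0]]'|grep -E 'force|gap'
python3 - <<'E'
from h import *
goto(536,302,43,-93.7)
E
```

```text
force: [0.2, 0.1, -0.2]
force: [-1.1, 0.9, 5.7]
finger_gap: 0.0235
force: [0.6, 0.5, -1.6]
finger_gap: 0.0231
t 72.72 grasp [566.2  43.  173.5] psi -93.7 tilt 0.4 j [ 20.2  18.3  -0.    0.1 -71.3 -23.9] F [ 0.6  0.5 -1.6] gap 23.1
turn -0.0 down 130.5 y -256.5 z 46.8
```

```bash

python3 -m pendant '[[0,-42.8,7.8,0],[0,-42.8,7.8,0],[0,-42.8,7.8,0],[0,-42.8,7.8,0],[0,-42.8,7.8,0],[0,-42.8,7.8,0],[30,0,0,0],[40,0,0,0],[30,0,0,0],[20,0,0,0],[0,0,0,0],[0,0,0,0]]'|grep -E 'force|gap'
python3 - <<'E'
from h import *
goto(536,302,43,-93.7)
E
```

```text
force: [-0.7, 0.9, -0.9]
finger_gap: 0.0236
t 74.22 grasp [534.7 302.3  50.2] psi -93.71 tilt 0.04 j [ 44.1  29.   -2.5   0.  -58.4 -47.8] F [-0.7  0.9 -0.9] gap 23.6
turn -0.0 down 7.2 y 0.2 z -1.4
```

```bash

python3 -m pendant '[[4,0,0,0],[2.5,0,0,0],[0,0,0,0]]'|grep -E 'force'
for i in 1 2 3; do python3 -m pendant '[[0.8,0,0,0],[0,0,0,0]]'|grep -E 'tcp|force';done
```

```text
force: [-0.6, 0.3, -2.4]
tcp_pos: [0.5343, 0.3022, 0.1969]
force: [-0.5, 0.1, -3.0]
tcp_pos: [0.5344, 0.3023, 0.1963]
force: [-0.3, -0.5, -0.5]
tcp_pos: [0.5343, 0.3022, 0.1963]
force: [-2.2, 0.1, 4.7]
```

```bash

python3 -m pendant '[[0,0,0,0],[0,0,0,0],[0,0,0,0]]' 55|grep -E 'force|gap'
python3 -m pendant '[[-20,0,0,0],[-30,0,0,0],[-40,0,0,0],[-40,0,0,0],[0,0,0,0]]'|grep -E 'force'
python3 - <<'E'
from h import *
goto(552.4,-140.3,58.6,-93.7)
E
```

```text
force: [-0.5, -0.1, -0.3]
finger_gap: 0.0549
force: [-0.2, 0.2, -0.4]
t 76.35 grasp [536.1 303.3 174.7] psi -93.69 tilt 0.45 j [ 44.1  23.5   7.9   0.1 -73.9 -47.8] F [-0.2  0.2 -0.4] gap 54.9
turn 0.0 down 116.1 y 441.7 z -44.9
```

```bash

python3 -m pendant '[[0,44.2,-4.5,0],[0,44.2,-4.5,0],[0,44.2,-4.5,0],[0,44.2,-4.5,0],[0,44.2,-4.5,0],[0,44.2,-4.5,0],[0,44.2,-4.5,0],[0,44.2,-4.5,0],[0,44.2,-4.5,0],[0,44.2,-4.5,0],[20,0,0,0],[0,0,0,0]]'|grep -E 'gap'
python3 - <<'E'
from h import *
goto(552.4,-140.3,58.6,-93.7)
c=cam();print(gauges(c),gauges(c,(215,165,340,285),.022))
E
```

```text
finger_gap: 0.0552
t 77.85 grasp [ 549.1 -142.1  148.4] psi -93.79 tilt 0.26 j [  1.3  19.6  -1.9  -0.  -68.8  -5. ] F [-0.3 -0.7 -0.8] gap 55.2
turn -0.1 down 89.8 y -2.0 z -3.2
[[np.float64(531.8), np.float64(302.7), np.float64(-94.0), 34, [140.0, 235.0]], [np.float64(365.3), np.float64(354.1), np.float64(-97.0), 34, [118.0, 300.0]]] []
```

```bash

python3 -m pendant '[[25,-2,-3.2,0],[30,0,0,0],[25,0,0,0],[9,0,0,0],[0,0,0,0]]' 55|grep -E 'force'
python3 -m pendant '[[0,0,0,0],[0,0,0,0],[0,0,0,0],[0,0,0,0]]' 0 60|grep -E 'force|gap'
python3 -m pendant '[[-15,0,0,0],[-25,0,0,0],[-30,0,0,0],[-40,0,0,0],[0,0,0,0]]'|grep -E 'force|gap'
python3 - <<'E'
from h import *
goto(453,300,50,-93.7)
E
```

```text
force: [0.8, -0.3, 1.2]
force: [-1.5, 1.1, 6.6]
finger_gap: 0.0233
force: [0.2, 0.2, -3.2]
finger_gap: 0.0235
t 79.65 grasp [ 556.  -140.3  175.9] psi -93.7 tilt 0.46 j [  1.5  18.8   1.    0.1 -71.8  -5.2] F [ 0.2  0.2 -3.2] gap 23.5
turn 0.0 down 125.9 y -432.8 z 131.2
```

```bash

python3 -m pendant '[[0,-43.3,13.1,0],[0,-43.3,13.1,0],[0,-43.3,13.1,0],[0,-43.3,13.1,0],[0,-43.3,13.1,0],[0,-43.3,13.1,0],[0,-43.3,13.1,0],[0,-43.3,13.1,0],[0,-43.3,13.1,0],[0,-43.3,13.1,0],[20,0,0,0],[0,0,0,0]]'|grep -E 'gap'
python3 - <<'E'
from h import *
goto(453,300,46,-93.7)
c=cam();print(gauges(c))
E
```

```text
finger_gap: 0.0232
t 81.15 grasp [449.7 299.9 149.5] psi -93.69 tilt 0.3 j [ 50.3  16.7  -5.9  -0.1 -67.7 -53.9] F [-0.2 -0.6 -1.6] gap 23.2
turn 0.0 down 103.5 y -0.4 z -3.3
[[np.float64(531.8), np.float64(302.2), np.float64(-93.9), 35, [140.0, 235.0]], [np.float64(365.4), np.float64(353.2), np.float64(-96.9), 32, [118.0, 300.0]]]
```

```bash

python3 -m pendant '[[30,0,-3.3,0],[30,0,0,0],[25,0,0,0],[15,0,0,0],[3,0,0,0],[0,0,0,0],[0,0,0,0]]'|grep -E 'tcp|force'
for i in 1 2 3 4; do python3 -m pendant '[[0.8,0,0,0],[0,0,0,0]]'|grep -E 'tcp|force';done
```

```text
tcp_pos: [0.4549, 0.3007, 0.2044]
force: [0.4, -0.6, -1.4]
tcp_pos: [0.4545, 0.3004, 0.2027]
force: [-0.2, 0.1, -2.7]
tcp_pos: [0.4545, 0.3004, 0.2016]
force: [-0.2, 0.6, -1.4]
tcp_pos: [0.4545, 0.3004, 0.2008]
force: [0.2, 0.5, -2.7]
tcp_pos: [0.4545, 0.3004, 0.2]
force: [-0.3, -0.0, -2.1]
```

```bash

for i in 1 2 3 4; do python3 -m pendant '[[1,0,0,0],[0,0,0,0]]'|grep -E 'tcp|force';done
```

```text
tcp_pos: [0.4545, 0.3003, 0.199]
force: [-0.1, -0.3, -1.5]
tcp_pos: [0.4545, 0.3004, 0.1986]
force: [-2.1, -0.5, 3.3]
tcp_pos: [0.4545, 0.3004, 0.1986]
force: [-5.4, -2.5, 11.2]
tcp_pos: [0.4544, 0.3004, 0.1986]
force: [-8.5, -3.2, 19.1]
```

```bash

python3 -m pendant '[[-1.5,0,0,0],[0,0,0,0],[0,0,0,0],[0,0,0,0]]' 55|grep -E 'force|gap'
python3 -m pendant '[[-20,0,0,0],[-30,0,0,0],[-40,0,0,0],[-40,0,0,0],[-40,0,0,0],[0,50,20,0],[0,50,30,0],[0,50,40,0],[0,40,40,0],[0,0,0,0],[0,0,0,0]]'|grep -E 'force|tcp'
python3 - <<'E'
from h import *
state();c=cam();print(gauges(c));crop(c,60,130,420,350,2.2,"pics/c10.png");P=cloud(c);z=P[...,2]
sl=(slice(250,320),slice(335,400)); 
for n,a,b in(("grip",.09,.11),("head",.03,.045)):
    mm=(z[sl]>a)&(z[sl]<b); r=cv2.minAreaRect((P[sl][mm][:,:2]*1000).astype(np.float32));print(n,np.round(np.median(P[sl][mm],0),3),np.round(r[0],1),np.round(r[1],1),round(r[2],1))
E
```

```text
force: [1.0, 0.2, -0.2]
finger_gap: 0.0549
tcp_pos: [0.3136, 0.1204, 0.3679]
force: [0.7, -0.5, 0.4]
t 85.95 grasp [313.7 120.5 213.2] psi -93.71 tilt 0.08 j [ 48.4  -9.8 -25.    0.  -74.8 -52.1] F [ 0.7 -0.5  0.4] gap 54.9
[[np.float64(531.8), np.float64(302.1), np.float64(-94.3), 35, [140.0, 235.0]], [np.float64(451.8), np.float64(299.6), np.float64(84.4), 40, [140.0, 266.0]], [np.float64(365.4), np.float64(353.7), np.float64(-97.1), 34, [118.0, 300.0]]]
grip [ 0.404 -0.293  0.099] [ 403.8 -292.9] [23.1 35.1] 89.2
head [ 0.404 -0.286  0.038] [ 404.5 -292.4] [61.7 84.4] 88.6
```

View pics/c10.png

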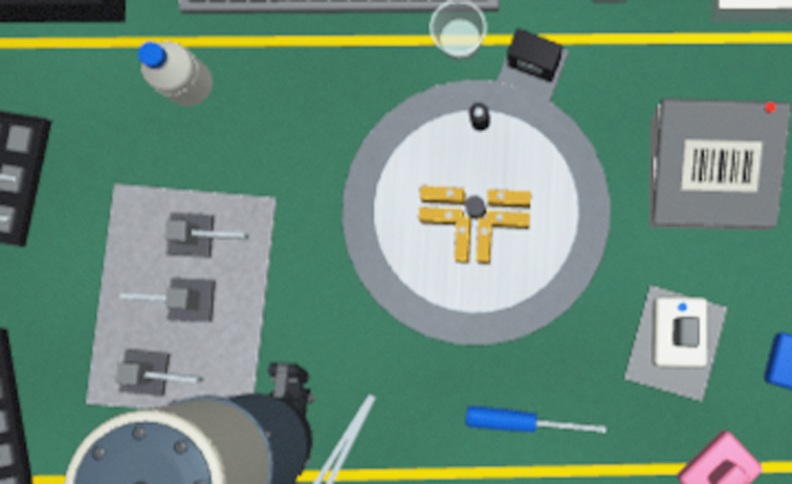

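All three gauges stand on the pad (crop (190,234), (190,299), (148,372)). The scanner is upright on its plate (682,332), and the bottle and cup are untouched.

```bash
python3 -c "
from station import env
print(env.close_job(), env.read_state()['clock'])"
```

```text
the job is handed in; nothing more can be done
the job is handed in; nothing more can be done
```

The job is done and handed in at about 86 s on the robot's clock; no verdict came back.

- **Gauges and turntable:** I slid all three gauges home until I felt the jaws. I then cranked the table about 374° anticlockwise, until the force rose to 25 N at the end stop. Pictures just before and just after the scan show all three gauges still home. During the hold the arm hid one of them.
- **Scan:** The pendant cannot tilt the tool. I pressed the scanner flush onto the sloped label in a light grip, clamped it and lifted it along the label's normal. I held it for about 2.5 s, roughly 62 mm off the label instead of 70 mm. It was 1.5° off square by depth fit and centred within about 3 mm by arm position.
- **Final check:** All three gauges stand upright on the pad, one with its blade pointing the other way from how it started. The scanner stands upright on its plate, about 12 mm from the middle, which is inside the 30 mm limit. The bottle and cup look untouched in the last picture, and the gripper was clear of everything.
- **Checks that disagreed:** The top camera read about 2–3 mm low in x compared with the arm. I allowed for this. Nothing was seen to be knocked aside.

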